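# Scoop sample tubes out of a tilting tray

## Robot

A 6-joint arm with a two-finger parallel gripper is mounted at the origin on the work surface. World frame = base frame: x ahead of the robot, y to its left, z up, the work surface at z = 0. Lengths are in m, angles in rad, forces in N, time in s.
With the tool pointing down it reaches from about 0.3 to 0.95 m from the base axis. Payload 3.1 kg.
Tool frame: the origin (TCP) lies midway between the tips of the shut fingers; the grasp point (between the pads) lies 19 mm behind it; z points along the fingers, y is the line along which they close (so a half turn about z gives the same grasp; the last joint's range is limited). The gripper opens to 85 mm and grips with 20 to 120 N. Pads are 22 mm wide; open, the fingers measure 114 mm over their backs; the gripper's body (76 mm by 85 mm) begins 54 mm behind the grasp point. The pads swing forward as they close: fully open they stand 13 mm farther back than shut.
Start: joints at [1.053, 0.308, 1.634, -0, 1.2, -0.07], TCP at [0.271, 0.563, 0.231] pointing down, gripper open.
Joint ranges: [-3.06, 3.06], [-0.79, 1.96], [0.05, 2.63], [-1.19, 4.34], [0.05, 2.64], [-2.94, 2.94]. Speed limits (rad/s): [2.79, 2.79, 3.14, 3.14, 3.14, 3.14].

## Interface

Orientations are given as a unit quaternion [x, y, z, w].
In Python, from workcell import status, eyes, ctrl gives the robot as it stands.
- The arm moves only by the tool jog_arm, never from a script. Its argument "deltas" is one flat list of numbers, 6 for each row, row after row: the shift along the tool's x, y, z in m, then the turn, a rotation vector about the tool's x, y, z in degrees. In form: [dx, dy, dz, rx, ry, rz, dx, dy, dz, rx, ry, rz, ...]. A call has 1 to 10 rows; each row is the pose to reach, as a shift and turn from the pose commanded when the call began, along the tool's axes at that moment; what a row does not reach only later rows make up. A row lasts 1/12 s, in which the tool goes at most 41.7 mm and 7.16 degrees, less where a joint would pass 70% of its speed; a pose out of reach is approached as far as the arm can. A call with a gripper value outside its range is refused whole. "fingers" is the closure in counts, from 0 (fully open) to 255 (shut), set as the call begins (left out, the last holds). The fingers move at their own pace and stop on an object; "grip_force" is the grip in N (left out, the last holds). Time passes only in rows, so rows that repeat a pose let the fingers close. It gives the time, the measured TCP pose, the force, the opening and the grip force at its end, in the units of the state.
- status.get_obs(): the state, without advancing time (a new reading comes with each control period).
- eyes.get_image(name): name is "scene" or "top" or "wrist"; returns (picture, depth): 420x560x3 uint8, red, green, blue; 420x560 float32, m along the optical axis (not along the pixel's ray), 0 where there is no reading.
- eyes.camera_model(name): a dict with "fx", "fy", "cx", "cy" (pixels), "dist" ([k1, k2, p1, p2, k3] as OpenCV has them; the pictures are not rectified), "rvec" (rotation vector, rad) and "tvec" (3), from world to camera coordinates, as OpenCV has them; the wrist camera has in their place "hand_eye" (4x4, takes a point from camera to tool coordinates, whose origin is the TCP and whose axes are the flange's). Camera axes: x right, y down, z forward; pixel columns grow to the right and rows downward; lengths in m; the calibration is good to about 2 mm. A picture is of the moment at which its call begins: read the wrist's pose just before it. camera_model takes no time and is no camera call.
- ctrl.hand_in(): hands the job in; it is judged then, once.
The state is a dict: "time": time; "q": joint angles; "qvel": joint speeds; "tau": joint torques, N m; "tcp_pos": TCP position; "tool_rot": TCP orientation; "ft_force": force on the tool from outside, world axes, zero at the start; "moment": the same for the moment, N m; "grip_width": finger opening in m; "gripper_force": force on a finger pad.
Only numpy, scipy, OpenCV 4.12 (cv2) and the standard library are available. Lean on these libraries where they do the work, as an engineer would, in place of code of your own. Each camera call takes 0.05 s, during which the arm holds its last target. There are 200 camera calls.

## Task

Lift the hinged tray by its bar handle until it leans at its stop and the three sample tubes have rolled together at its low end, and let go: it stays up. Then take the scoop, gather all three tubes on it in one scoopful, lift them out and tip them into the grey basket, and lay the scoop down flat on the bench. Handle the tubes only with the scoop, never with the fingers, and do not shove or knock over the bottle, the jar or the tip box.

Things in the scene. Friction and masses are not known exactly. Their poses are not given: they have to be found in the camera images.
- tray (a joint): Tilt of the tray in rad about the hinge at its low end (the end far from the robot): 0 level, as at the start; 0.42 fully up at its stop, the handle end high. The hinge is stiff: it stays where it is left and takes about 11 N upward at the handle to lift.
- tray_floor (a point): Moves with the steel tray: middle of the inner bottom edge at its low end, on the hinge line, 30 mm above the bench. x runs along the tray floor to the handle end (towards the robot), y across, z out of the floor. Inside 210 mm (x 0 to 210) by 140 mm (y -70 to 70); walls and floor 4 mm thick; low end wall 56 mm high, other walls 28 mm. A fixed low stand carries it.
- tray_handle (a point): Middle of the tray's handle, same axes as tray_floor: a round black bar 12 mm thick, 100 mm long along y, on two stays at y -45 and 45 mm, at x 252, z 20 mm from tray_floor; 32 mm free between bar and end wall.
- tube0: One of three alike capped sample tubes (white, blue cap): a plain round cylinder, 28 mm across, 110 mm long, about 40 g. Origin at its middle; its y axis runs along the tube. Starts lying in the tray, roughly across it (tray's y).
- tube1: One of three alike capped sample tubes (white, blue cap): a plain round cylinder, 28 mm across, 110 mm long, about 40 g. Origin at its middle; its y axis runs along the tube. Starts lying in the tray, roughly across it (tray's y).
- tube2: One of three alike capped sample tubes (white, blue cap): a plain round cylinder, 28 mm across, 110 mm long, about 40 g. Origin at its middle; its y axis runs along the tube. Starts lying in the tray, roughly across it (tray's y).
- scoop: Open-sided aluminium scoop, 160 g, flat on the bench, nose away from robot. Origin: middle of the blade's underside; nose to -x, z up. Blade 100 mm long (x -50 to 50), 84 wide, 2 thick; back wall 45 high at x 50 to 53; from its top a straight black handle rises backwards at 0.6 rad to level: 90 long, 18 wide (y), 24 thick, middle at x 89, z 83 mm. Tubes lie across the blade; carry nose up.
- basket: Grey open plastic basket, 178 x 178 mm outside, 60 mm high, walls and floor 4 mm, loose, 0.6 kg. Origin under its middle.
- bottle_a: Amber reagent bottle standing at the far side, 76 mm across, 175 mm tall; origin under its middle. Bystander.
- jar_b: White jar with blue lid at the far side, 76 mm across, 120 mm tall; origin under its middle. Bystander.
- tip_box: Box of pipette tips just beyond the low end of the tray, 62 x 119 x 62 mm; origin under its middle. Bystander.
Mind the look-alikes: they are no part of the job. What is shaped like the scoop but purple is not meant. Leave any orange look-alike of the tube0 alone.

How it is judged:
By the outcome, as a careful person would: the job done as asked, in the order asked, and still so for the second after the job is handed in, with the robot touching nothing.
It also fails if it takes over 72 s, if anything falls off the work surface, if the arm or the gripper's body presses on something with over 40 N, if the wrist force passes 120 N, or if a joint passes its speed limit or range.

## Working session

There is one attempt and no reset: what is moved stays moved. The work goes in short steps, Python scripts to look and compute and a tool call to move; the robot and the scene stay as the last step left them, time stands still between calls to the robot, and variables do not carry over. Pictures are saved under pics/ and viewed, at most 10 in all, crops included, and the job is handed in when it is done.

Besides the shell and the picture viewer there is one more tool, called after "Call:" as a command line: name --argument value ..., lists and objects as JSON in quotes. jog_arm: Moves the arm, as the interface text tells. Its arguments: {"type":"object","properties":{"deltas":{"type":"array"},"fingers":{"type":"number"},"grip_force":{"type":"number"}},"required":["deltas"]}

```bash
mkdir -p pics; ls; python3 - <<'E'
from workcell import status, eyes
import cv2,numpy as np
o=status.get_obs(); print({k:np.round(v,3) for k,v in o.items()})
for n in("scene","top"):
    im,d=eyes.get_image(n); cv2.imwrite(f"pics/{n}0.png",im[:,:,::-1]); np.save(f"pics/{n}0.npy",d)
    m=eyes.camera_model(n); print(n,m)
print(eyes.camera_model("wrist"))
E
```

```text
pics
{'time': np.float64(0.0), 'q': array([ 1.053,  0.309,  1.635,  0.   ,  1.2  , -0.07 ]), 'qvel': array([-0.   , -0.001,  0.   ,  0.   , -0.   ,  0.001]), 'tau': array([ 0.0000e+00, -4.1523e+01, -2.7668e+01, -0.0000e+00,  1.0000e-02,
       -0.0000e+00]), 'tcp_pos': array([0.27 , 0.563, 0.23 ]), 'tool_rot': array([ 0.222,  0.975, -0.001, -0.   ]), 'ft_force': array([-0.289, -0.022, -0.588]), 'moment': array([-0.   , -0.01 , -0.032]), 'gripper_force': np.float64(0.0), 'grip_width': np.float64(0.086)}
scene {'fx': 451.43715589307413, 'fy': 451.43715589307413, 'cx': 274.7666507308912, 'cy': 211.8142259867772, 'dist': array([-0.0970315,  0.       ,  0.       ,  0.       ,  0.       ]), 'rvec': array([ 1.79512028,  1.36191894, -0.74452972]), 'tvec': array([-0.08853783, -0.2885499 ,  1.66459468])}
top {'fx': 505.72938290227063, 'fy': 505.72938290227063, 'cx': 278.58435713987, 'cy': 208.9576344508948, 'dist': array([0.03268048, 0.        , 0.        , 0.        , 0.        ]), 'rvec': array([ 2.18145119, -2.20851715,  0.08552858]), 'tvec': array([-0.09333157,  0.61420221,  1.53523897])}
{'fx': 323.52304529227956, 'fy': 323.52304529227956, 'cx': 278.44867177220783, 'cy': 209.36512579717424, 'dist': array([-0.01936617,  0.        ,  0.        ,  0.        ,  0.        ]), 'hand_eye': array([[ 1.00124713e-04, -9.47224905e-01, -3.20569757e-01,
         8.42830862e-02],
       [ 9.99999988e-01,  1.32107788e-04, -7.80206963e-05,
         1.04341878e-03],
       [ 1.16252908e-04, -3.20569746e-01,  9.47224907e-01,
        -1.43045064e-01],
       [ 0.00000000e+00,  0.00000000e+00,  0.00000000e+00,
         1.00000000e+00]])}
```

View pics/top0.png

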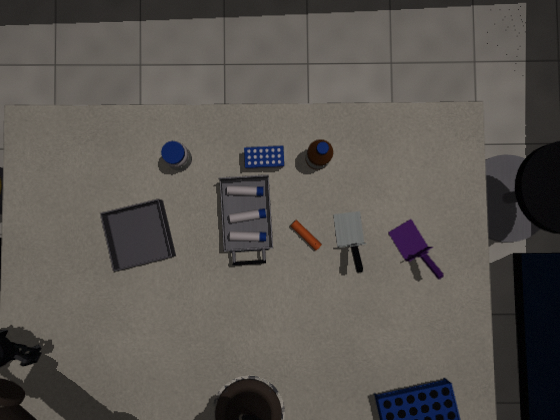

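View pics/scene0.png

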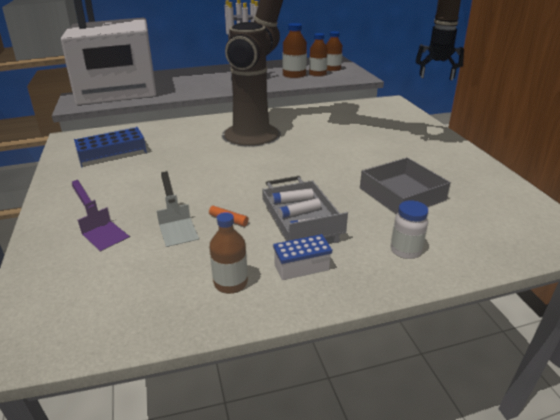

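The top view shows the tray at about (245,213) with its bar handle near (248,262), the tubes at rows 190, 215 and 237, and the real scoop at (348,235). The basket is at (138,235). The orange tube at (306,235) and the purple scoop are decoys.

```bash
cat > h.py <<'E'
import numpy as np,cv2
from scipy.spatial.transform import Rotation as R
from workcell import status,eyes
def cam(n):
    m=eyes.camera_model(n); K=np.array([[m['fx'],0,m['cx']],[0,m['fy'],m['cy']],[0,0,1]])
    if n=='wrist':
        o=status.get_obs(); T=np.eye(4);T[:3,:3]=R.from_quat(o['tool_rot']).as_matrix();T[:3,3]=o['tcp_pos']
        W=T@m['hand_eye']; return K,m['dist'],W[:3,:3],W[:3,3]
    r=cv2.Rodrigues(m['rvec'])[0]; return K,m['dist'],r.T,-r.T@m['tvec']
def rays(c,uv):
    p=cv2.undistortPoints(np.array(uv,float).reshape(-1,1,2),c[0],c[1]).reshape(-1,2)
    return np.c_[p,np.ones(len(p))]@c[2].T
def plane(c,uv,z):
    d=rays(c,uv); return c[3]+d*((z-c[3][2])/d[:,2])[:,None]
def cloud(c,d):
    v,u=np.mgrid[:d.shape[0],:d.shape[1]]
    return (c[3]+rays(c,np.c_[u.ravel(),v.ravel()])*d.reshape(-1,1)).reshape(*d.shape,3)
def proj(c,P):
    r=c[2].T; return cv2.projectPoints(np.array(P,float).reshape(-1,3),cv2.Rodrigues(r)[0],-r@c[3],c[0],c[1])[0].reshape(-1,2)
E
python3 - <<'E'
from h import *
c=cam('top');im=cv2.imread('pics/top0.png');d=np.load('pics/top0.npy');P=cloud(c,d)
hsv=cv2.cvtColor(im,cv2.COLOR_BGR2HSV)
print('bench z',np.median(P[280:300,100:200,2]))
def rect(name,box,lo,hi):
    u0,u1,v0,v1=box; S=P[v0:v1,u0:u1]; m=(S[...,2]>lo)&(S[...,2]<hi); q=S[m]
    r=cv2.minAreaRect(q[:,:2].astype(np.float32)*1000); print(name,len(q),np.round(r[0]),np.round(r[1]),round(r[2],1),'z',np.round(np.percentile(q[:,2],[5,50,95]),3))
rect('tray',(205,285,165,275),.035,.12)
rect('handle',(225,275,257,275),.03,.12)
rect('traylowwall',(210,285,168,186),.07,.12)
rect('basket',(85,190,190,285),.045,.1)
rect('tip',(235,295,140,175),.05,.1)
rect('jar',(150,200,130,180),.1,.2)
rect('bottle',(300,345,130,180),.1,.25)
rect('scoophandle',(335,375,242,280),.03,.2)
# scoop masks
m=((hsv[...,2]<45)).astype(np.uint8); sub=m[235:280,340:370]; vv,uu=np.nonzero(sub); print('hdl px',uu.min()+340,uu.max()+340,vv.min()+235,vv.max()+235)
big=cv2.resize(np.hstack([im[165:285,205:285],im[195:285,325:405].repeat(1,0) if 0 else cv2.copyMakeBorder(im[195:285,325:385],0,30,0,0,0)]),None,fx=5,fy=5,interpolation=cv2.INTER_CUBIC)
big=cv2.convertScaleAbs(big,alpha=1.8)
cv2.imwrite('pics/crop1.png',big);print(big.shape)
E
```

```text
bench z 0.00011725326893108345
tray 1960 [596. -17.] [193. 298.] 89.2 z [0.036 0.056 0.07 ]
handle 159 [458.  -9.] [99. 21.] 89.2 z [0.05  0.055 0.061]
traylowwall 97 [708.   2.] [  5. 145.] 3.0 z [0.074 0.085 0.091]
basket 502 [540. 326.] [181. 183.] 13.3 z [0.047 0.058 0.065]
tip 822 [758. -58.] [ 90. 119.] 2.5 z [0.057 0.062 0.068]
jar 436 [775. 205.] [67. 64.] 88.8 z [0.11  0.12  0.125]
bottle 517 [ 775. -223.] [73. 71.] 0.7 z [0.109 0.126 0.178]
scoophandle 241 [ 475. -336.] [92. 76.] 28.7 z [0.047 0.092 0.118]
hdl px 348 362 244 272
(600, 700, 3)
```

View pics/crop1.png

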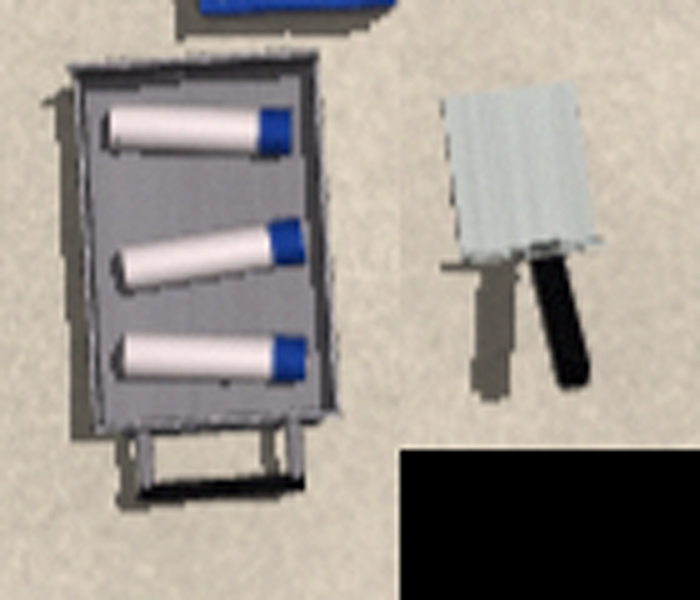

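```bash
python3 - <<'E'
from h import *
c=cam('top')
f=lambda u,v:(205+u/5,165+v/5)
g=lambda u,v:(325+(u-400)/5,195+v/5)
np.set_printoptions(precision=4,suppress=True)
h=plane(c,[f(140,489),f(303,482)],.052);print('handle',h,h.mean(0),np.degrees(np.arctan2(*(h[1]-h[0])[:2])))
w=plane(c,[f(71,69),f(317,55)],.086);print('lowwall outer',w,w.mean(0),np.linalg.norm(w[1]-w[0]),np.degrees(np.arctan2(*(w[1]-w[0])[:2])))
s=plane(c,[g(443,98),g(578,85)],.002);e=s[1]-s[0];print('nose',s,np.linalg.norm(e),np.degrees(np.arctan2(e[0],-e[1])))
x=-np.array([-e[1],e[0]]);x/=np.linalg.norm(x)
if x[0]>0:x=-x
print('scoop x axis',x,'origin',s.mean(0)[:2]+x*.05,'handle mid',s.mean(0)[:2]+x*.139)
hh=np.array([plane(c,[g(575,385)],.105)[0],plane(c,[g(548,262)],.07)[0]]);print('hdl end/near',hh, )
E
```

```text
handle [[ 0.4514  0.0378  0.052 ]
 [ 0.4542 -0.0596  0.052 ]] [ 0.4528 -0.0109  0.052 ] 178.33438602996281
lowwall outer [[ 0.7001  0.0741  0.086 ]
 [ 0.7068 -0.0711  0.086 ]] [0.7034 0.0015 0.086 ] 0.14541807714871618 177.3391299331651
nose [[ 0.5946 -0.2722  0.002 ]
 [ 0.6017 -0.3565  0.002 ]] 0.0846141944501855 4.815657039422705
scoop x axis [-0.9965 -0.084 ] origin [ 0.5483 -0.3186] handle mid [ 0.4596 -0.3261]
hdl end/near [[ 0.4223 -0.3325  0.105 ]
 [ 0.4929 -0.3243  0.07  ]]
```

```bash
cat >> h.py <<'E'
def frame(z,y):
    z=np.array(z,float);z/=np.linalg.norm(z);y=np.array(y,float);y-=z*(y@z);y/=np.linalg.norm(y)
    return R.from_matrix(np.c_[np.cross(y,z),y,z])
def delta(pos,Rt,o=None,frm=None):
    o=o or status.get_obs(); p0,R0=frm or (o['tcp_pos'],R.from_quat(o['tool_rot']))
    d=R0.inv().apply(np.array(pos)-p0); r=(R0.inv()*Rt).as_rotvec(degrees=True)
    return [round(float(v),4) for v in d]+[round(float(v),1) for v in r]
E
python3 - <<'E'
from h import *
Rt=frame([0,0,-1],[.9988,.049,0])
print(delta([.451,-.011,.16],Rt))
E
```

```text
[-0.4113, -0.4387, 0.071, -0.1, 0.1, 61.5]
```

Call:
jog_arm --deltas '[-0.411, -0.439, 0.071, -0.1, 0.1, 61.5, -0.411, -0.439, 0.071, -0.1, 0.1, 61.5, -0.411, -0.439, 0.071, -0.1, 0.1, 61.5, -0.411, -0.439, 0.071, -0.1, 0.1, 61.5, -0.411, -0.439, 0.071, -0.1, 0.1, 61.5, -0.411, -0.439, 0.071, -0.1, 0.1, 61.5, -0.411, -0.439, 0.071, -0.1, 0.1, 61.5, -0.411, -0.439, 0.071, -0.1, 0.1, 61.5, -0.411, -0.439, 0.071, -0.1, 0.1, 61.5, -0.411, -0.439, 0.071, -0.1, 0.1, 61.5]' --fingers 165

```text
time: 0.93
tcp_pos: [0.3946, 0.1667, 0.1821]
tool_rot: [0.69, 0.724, 0.001, -0.001]
ft_force: [0.1, 0.6, -0.2]
grip_width: 0.0302
gripper_force: 0.0
```

```bash
python3 - <<'E'
from h import *
Rt=frame([0,0,-1],[.9988,.049,0]);o=status.get_obs();print(o['q'],o['grip_width'])
print(delta([.451,-.011,.16],Rt))
E
```

```text
[ 0.2964996  -0.02223825  2.12093926  0.00238755  1.04172605  0.24778102] 0.03022341397209333
[-0.1802, 0.0479, 0.0217, 0.0, -0.1, -0.1]
```

Call:
jog_arm --deltas '[-0.18, 0.048, 0.022, 0, 0, 0, -0.18, 0.048, 0.022, 0, 0, 0, -0.18, 0.048, 0.022, 0, 0, 0, -0.18, 0.048, 0.022, 0, 0, 0, -0.18, 0.048, 0.022, 0, 0, 0, -0.18, 0.048, 0.022, 0, 0, 0, -0.18, 0.048, 0.022, 0, 0, 0]'

```text
time: 1.52
tcp_pos: [0.4513, -0.0096, 0.1595]
tool_rot: [0.691, 0.723, 0.001, -0.001]
ft_force: [-0.7, 0.3, 0.3]
grip_width: 0.0303
gripper_force: 0.0
```

```bash
python3 - <<'E'
from h import *
Rt=frame([0,0,-1],[.9988,.049,0])
print(delta([.451,-.011,.031],Rt))
c=cam('wrist');im,d=eyes.get_image('wrist');cv2.imwrite('pics/w1.png',im[:,:,::-1]);P=cloud(c,d)
m=(P[...,2]>.047)&(P[...,2]<.07)&(P[...,0]<.478)&(P[...,0]>.42)&(abs(P[...,1])<.08)
q=P[m];r=cv2.minAreaRect((q[:,:2]*1000).astype(np.float32));print(len(q),r,q[:,2].max())
q=q[abs(q[:,1]+.011)<.03]; print(np.percentile(q,[2,50,98],axis=0))
E
```

```text
[-0.0017, -0.0003, 0.1285, -0.0, -0.2, -0.2]
2385 ((462.8907165527344, -6.350734710693359), (34.32902908325195, 100.35051727294922), 2.5788016319274902) 0.0582202285154699
[[ 0.44605916 -0.0396256   0.05126726]
 [ 0.45216641 -0.00969188  0.05548221]
 [ 0.45859925  0.01790555  0.05750216]]
```

View pics/w1.png

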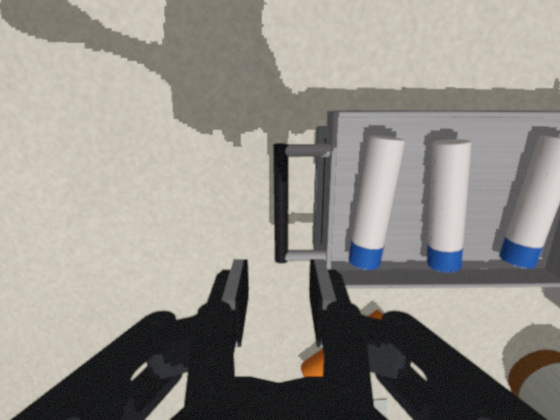

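The wrist view shows the bar (column 281, rows 145–260) in line between the fingers, at x≈0.452, with a clear gap to the tray wall. Going down.

Call:
jog_arm --deltas '[-0.001, 0.001, 0.04, 0, 0, 0, -0.001, 0.001, 0.07, 0, 0, 0, -0.001, 0.001, 0.1, 0, 0, 0, -0.001, 0.001, 0.12, 0, 0, 0, -0.001, 0.001, 0.128, 0, 0, 0, -0.001, 0.001, 0.128, 0, 0, 0]'

```text
time: 2.07
tcp_pos: [0.4503, -0.0078, 0.0302]
tool_rot: [0.689, 0.725, -0.001, -0.003]
ft_force: [-0.0, 0.6, 0.2]
grip_width: 0.0302
gripper_force: 0.0
```

Call:
jog_arm --deltas '[0, 0, 0, 0, 0, 0, 0, 0, 0, 0, 0, 0, 0, 0, 0, 0, 0, 0, 0, 0, 0, 0, 0, 0, 0, 0, 0, 0, 0, 0]' --fingers 255 --grip_force 40

```text
time: 2.48
tcp_pos: [0.4531, -0.0088, 0.0331]
tool_rot: [0.69, 0.724, 0.002, -0.001]
ft_force: [-2.2, 4.8, 5.6]
grip_width: 0.011
gripper_force: 39.6
```

```bash
python3 - <<'E'
from h import *
# lift arc: tray frame
xt=np.array([-.9988,-.049,0]);zt=np.array([0,0,1.]);yt=np.cross(zt,xt)
o=status.get_obs();p0=o['tcp_pos'];R0=R.from_quat(o['tool_rot'])
O=np.array([.452,-.0105,.03])-.252*xt; B=np.array([.452,-.0105,.05])
off=B-p0 # bar rel tcp
print(o['grip_width'],off,O)
for a in np.r_[np.arange(.045,.43,.045),.43]:
    Ra=R.from_rotvec(-a*yt); Rg=R.from_rotvec(-a*.6*yt)
    b=O+Ra.apply(B-O); p=b-Rg.apply(off); print(*delta(p,Rg*R0,frm=(p0,R0)),sep=', ')
E
```

```text
0.010986315803609866 [-0.00113783 -0.00167127  0.01685564] [0.7036976 0.001848  0.03     ]
0.0, 0.0007, -0.0113, 1.5, 0.0, 0.0
0.0001, 0.0019, -0.0225, 3.1, 0.0, 0.0
0.0001, 0.0037, -0.0337, 4.6, 0.0, 0.0
0.0001, 0.0059, -0.0448, 6.2, 0.0, 0.0
0.0002, 0.0086, -0.0557, 7.7, 0.0, 0.0
0.0002, 0.0118, -0.0665, 9.3, 0.0, 0.0
0.0002, 0.0155, -0.0771, 10.8, 0.0, 0.0
0.0003, 0.0197, -0.0876, 12.4, 0.0, 0.0
0.0003, 0.0243, -0.0978, 13.9, 0.0, 0.0
0.0003, 0.0271, -0.1034, 14.8, 0.0, 0.0
```

Call:
jog_arm --deltas '[0, 0, -0.006, 0.7, 0, 0, 0, 0.001, -0.011, 1.5, 0, 0, 0, 0.001, -0.017, 2.3, 0, 0, 0, 0.002, -0.0225, 3.1, 0, 0, 0, 0.003, -0.028, 3.8, 0, 0, 0, 0.004, -0.034, 4.6, 0, 0, 0, 0.005, -0.039, 5.4, 0, 0, 0, 0.006, -0.045, 6.2, 0, 0, 0, 0.007, -0.05, 6.9, 0, 0, 0, 0.0086, -0.0557, 7.7, 0, 0]'

```text
time: 3.32
tcp_pos: [0.4607, -0.0084, 0.0867]
tool_rot: [0.688, 0.723, -0.048, -0.048]
ft_force: [1.7, 4.5, -12.0]
grip_width: 0.0106
gripper_force: 39.0
```

```bash
python3 - <<'E'
from h import *
xt=np.array([-.9988,-.049,0]);yt=np.cross([0,0,1.],xt)
R0=frame([0,0,-1],[.9988,.049,0]); p0=np.array([.4531,-.0088,.0331]); O=np.array([.7037,.0018,.03]);B=np.array([.452,-.0105,.05]);off=B-p0
for a in (.25,.3,.35,.4,.425):
    Rg=R.from_rotvec(-a*.6*yt);p=O+R.from_rotvec(-a*yt).apply(B-O)-Rg.apply(off);print(delta(p,Rg*R0))
E
```

```text
[0.0, 0.0015, -0.0085, 0.9, -0.2, 0.0]
[0.0001, 0.0037, -0.0208, 2.6, -0.2, 0.0]
[0.0001, 0.0066, -0.0329, 4.3, -0.2, 0.0]
[0.0002, 0.01, -0.045, 6.0, -0.2, 0.0]
[0.0002, 0.012, -0.0509, 6.9, -0.2, 0.0]
```

Call:
jog_arm --deltas '[0, 0.001, -0.005, 0.6, 0, 0, 0, 0.002, -0.01, 1.2, 0, 0, 0, 0.003, -0.016, 2, 0, 0, 0, 0.004, -0.021, 2.6, 0, 0, 0, 0.005, -0.027, 3.5, 0, 0, 0, 0.0066, -0.033, 4.3, 0, 0, 0, 0.008, -0.039, 5.2, 0, 0, 0, 0.01, -0.045, 6, 0, 0, 0, 0.011, -0.049, 6.5, 0, 0, 0, 0.011, -0.049, 6.5, 0, 0]'

```text
time: 4.15
tcp_pos: [0.479, -0.0075, 0.1353]
tool_rot: [0.684, 0.719, -0.088, -0.087]
ft_force: [-0.1, 5.4, -7.1]
grip_width: 0.0106
gripper_force: 39.6
```

Call:
jog_arm --deltas '[0, 0.0005, -0.002, 0.2, 0, 0, 0, 0.001, -0.004, 0.4, 0, 0, 0, 0.001, -0.004, 0.4, 0, 0]'

```text
time: 4.4
tcp_pos: [0.4791, -0.0075, 0.136]
tool_rot: [0.684, 0.718, -0.092, -0.09]
ft_force: [0.1, 5.4, -22.5]
grip_width: 0.0105
gripper_force: 39.4
```

Call:
jog_arm --deltas '[0, 0.0005, -0.002, 0.2, 0, 0, 0, 0.001, -0.004, 0.4, 0, 0, 0, 0.001, -0.004, 0.4, 0, 0]'

```text
time: 4.65
tcp_pos: [0.4792, -0.0078, 0.1371]
tool_rot: [0.683, 0.718, -0.096, -0.093]
ft_force: [0.4, 3.1, -33.7]
grip_width: 0.0105
gripper_force: 38.9
```

At the stop: the force climbs without motion. Relieving, opening, withdrawing.

Call:
jog_arm --deltas '[0, -0.001, 0.005, 0, 0, 0, 0, -0.001, 0.006, 0, 0, 0, 0, -0.001, 0.006, 0, 0, 0, 0, -0.001, 0.006, 0, 0, 0, 0, -0.001, 0.006, 0, 0, 0]' --fingers 165

```text
time: 5.07
tcp_pos: [0.4823, -0.0089, 0.1389]
tool_rot: [0.684, 0.719, -0.092, -0.089]
ft_force: [0.0, 0.1, 0.7]
grip_width: 0.03
gripper_force: 0.0
```

Call:
jog_arm --deltas '[0, 0, -0.02, 0, 0, 0, 0, 0, -0.05, 0, 0, 0, 0, 0, -0.09, 0, 0, 0, 0, 0, -0.12, 0, 0, 0, 0, 0, -0.12, 0, 0, 0]'

```text
time: 5.48
tcp_pos: [0.5174, -0.0077, 0.2611]
tool_rot: [0.684, 0.719, -0.089, -0.084]
ft_force: [0.4, -0.7, 0.8]
grip_width: 0.0301
gripper_force: 0.0
```

```bash
python3 - <<'E'
from h import *
print(status.get_obs()['q'])
c=cam('top')
im,d=eyes.get_image('top');cv2.imwrite('pics/top1.png',im[:,:,::-1]);np.save('pics/top1.npy',d)
s,ds=eyes.get_image('scene');cv2.imwrite('pics/scene1.png',s[:,:,::-1]);np.save('pics/scene1.npy',ds)
big=np.hstack([cv2.resize(im[150:280,200:290],None,fx=4,fy=4,interpolation=2),cv2.resize(s[150:280,240:350],None,fx=4,fy=4,interpolation=2)])[:,:,::-1]
cv2.imwrite('pics/crop2.png',cv2.convertScaleAbs(big,alpha=1.5));print(big.shape)
# desired scoop grasp pose: sx back axis
sx=np.array([-.9965,-.084,0]);O=np.array([.5483,-.3186,0]);a=np.radians(45)
z=-sx*np.cos(a)-np.array([0,0,1])*np.sin(a)
y=np.cross([0,0,1.],sx) # scoop y
for sgn in(1,-1):
  Rt=frame(z,sgn*y); X=Rt.as_matrix()[:,0]; print(sgn,X)
g=O+sx*.105+np.array([0,0,.094]) # grasp point on handle axis (16mm*1.2 behind mid)
tcp=g+z*.019
Rt=frame(z,y) if frame(z,y).as_matrix()[2,0]>0 else frame(z,-y)
print('tcp',tcp,'pre',tcp-z*.1,delta(tcp-z*.1+[0,0,.08],Rt))
E
```

```text
[-0.07946075  0.23101056  1.68895648 -0.031893    1.46427386 -0.12196075]
(520, 800, 3)
1 [0.70459584 0.05939393 0.70711885]
-1 [-0.70459584 -0.05939393 -0.70711885]
tcp [ 0.45705551 -0.32629146  0.08056497] pre [ 0.38659232 -0.33223115  0.15127565] [-0.3182, -0.1318, 0.0589, -45.8, 46.6, 79.1]
```

View pics/crop2.png

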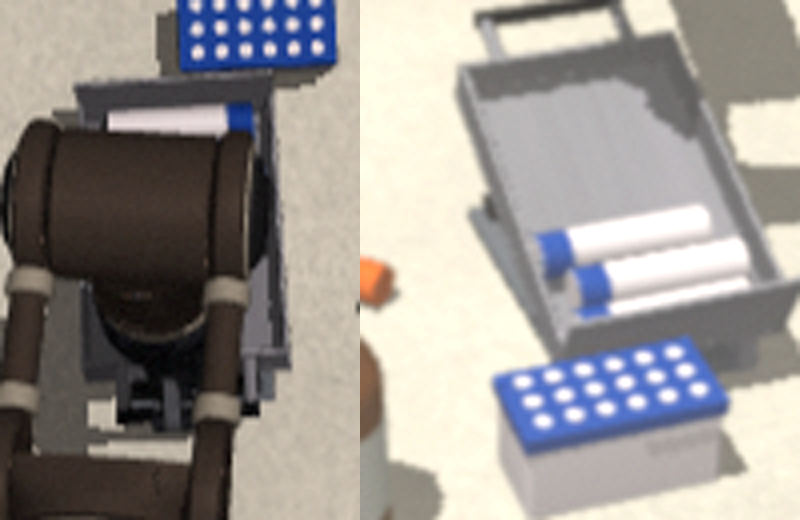

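The view shows the tray up, with all three tubes together against the low wall. On to the scoop.

Call:
jog_arm --deltas '[-0.318, -0.132, 0.059, -45.8, 46.6, 79.1, -0.318, -0.132, 0.059, -45.8, 46.6, 79.1, -0.318, -0.132, 0.059, -45.8, 46.6, 79.1, -0.318, -0.132, 0.059, -45.8, 46.6, 79.1, -0.318, -0.132, 0.059, -45.8, 46.6, 79.1, -0.318, -0.132, 0.059, -45.8, 46.6, 79.1, -0.318, -0.132, 0.059, -45.8, 46.6, 79.1, -0.318, -0.132, 0.059, -45.8, 46.6, 79.1, -0.318, -0.132, 0.059, -45.8, 46.6, 79.1, -0.318, -0.132, 0.059, -45.8, 46.6, 79.1]' --fingers 100

```text
time: 6.42
tcp_pos: [0.3821, -0.3356, 0.2278]
tool_rot: [0.928, 0.269, 0.253, -0.042]
ft_force: [-0.1, 0.1, 1.0]
grip_width: 0.052
gripper_force: 0.0
```

```bash
cat >> h.py <<'E'
def scoopgrasp(sx,O,deg=45,back=.105,up=.094):
    sx=np.array([*sx,0.]);sx/=np.linalg.norm(sx);O=np.array([*O,0.]);a=np.radians(deg)
    z=-sx*np.cos(a)-np.array([0,0,np.sin(a)])
    return O+sx*back+[0,0,up]+z*.019, frame(z,np.cross([0,0,1.],sx)), z
E
python3 - <<'E'
from h import *
print(status.get_obs()['q'])
t,Rt,z=scoopgrasp([-.9965,-.084],[.5483,-.3186])
print(delta(t-z*.1+[0,0,.08],Rt))
E
```

```text
[-1.12690797  0.0588674   2.02922524  0.58104105  1.12921738 -0.39545789]
[0.0066, -0.0003, -0.0003, -13.6, 14.4, 23.3]
```

Call:
jog_arm --deltas '[0.006, 0, 0, -13.6, 14.4, 23.3, 0.006, 0, 0, -13.6, 14.4, 23.3, 0.006, 0, 0, -13.6, 14.4, 23.3, 0.006, 0, 0, -13.6, 14.4, 23.3, 0.006, 0, 0, -13.6, 14.4, 23.3, 0.006, 0, 0, -13.6, 14.4, 23.3]'

```text
time: 6.92
tcp_pos: [0.3869, -0.3259, 0.229]
tool_rot: [0.923, 0.042, 0.381, -0.021]
ft_force: [0.5, -0.0, 0.0]
grip_width: 0.0519
gripper_force: 0.0
```

```bash
python3 - <<'E'
from h import *
print(status.get_obs()['q'])
t,Rt,z=scoopgrasp([-.9965,-.084],[.5483,-.3186])
print(delta(t-z*.1+[0,0,.08],Rt),delta(t,Rt))
c=cam('wrist');im,d=eyes.get_image('wrist');cv2.imwrite('pics/w2.png',im[:,:,::-1]);np.save('pics/w2.npy',d)
import pickle;pickle.dump(c,open('pics/w2.pkl','wb'))
# top & tubes with arm away
im,d=eyes.get_image('top');cv2.imwrite('pics/top2.png',im[:,:,::-1]);np.save('pics/top2.npy',d)
E
```

```text
[-1.24361543 -0.04053611  2.24712318  0.96562722  0.98964616 -0.34602949]
[0.001, 0.0063, -0.0023, -0.6, 0.1, 0.1] [-0.0552, 0.0078, 0.1544, -0.6, 0.1, 0.1]
```

View pics/w2.png

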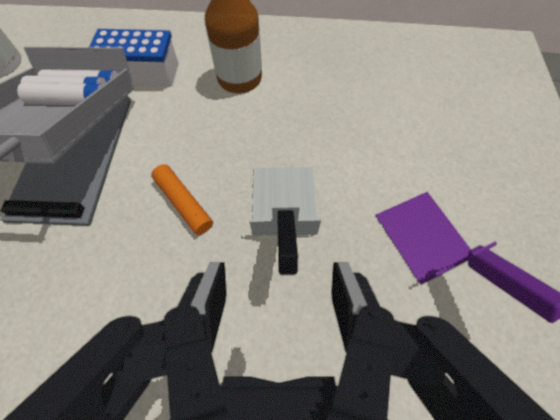

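The wrist view shows the scoop dead ahead: nose edge (253,170)–(313,168), back wall at row 233, handle end at (288,268).

```bash
python3 - <<'E'
from h import *
import pickle
np.set_printoptions(precision=4,suppress=True)
c=pickle.load(open('pics/w2.pkl','rb'));im=cv2.imread('pics/w2.png');P=cloud(c,np.load('pics/w2.npy'))
s=plane(c,[(252.5,169.5),(313.5,167.5)],.002);print(s,np.linalg.norm(s[1]-s[0]),np.degrees(np.arctan2(s[1][0]-s[0][0],-(s[1]-s[0])[1])))
m=np.zeros(im.shape[:2],bool);m[205:275,270:305]=1
m&=(im.max(2)<60)&(P[...,2]>.04);q=P[m];print(len(q),q.min(0),q.max(0))
for zl,zh in((.06,.07),(.08,.09),(.1,.11),(.11,.125)):
    k=q[(q[:,2]>zl)&(q[:,2]<zh)]; 
    if len(k):print(zl,k.mean(0),np.percentile(k[:,1],[3,97]))
# tubes from top2
c=cam('top');im=cv2.imread('pics/top2.png');P=cloud(c,np.load('pics/top2.npy'));hsv=cv2.cvtColor(im,cv2.COLOR_BGR2HSV)
xt=np.array([-.9988,-.049,0]);yt=np.cross([0,0,1.],xt);Ra=R.from_rotvec(-.42*yt);X=Ra.apply(xt);Z=Ra.apply([0,0,1.]);O=np.array([.7037,.0018,.03])
L=np.stack([(P-O)@X,(P-O)@yt,(P-O)@Z],-1)
sub=(slice(165,260),slice(210,285))
l=L[sub];b=im[sub].astype(int);ins=(l[...,2]>.006)&(l[...,2]<.045)&(abs(l[...,1])<.066)&(l[...,0]>0.003)&(l[...,0]<.2)
print('tube pts',ins.sum(),'x',np.percentile(l[ins][:,0],[1,50,99]),'z',np.percentile(l[ins][:,2],[50,99]))
for x0 in range(0,95,7):
    k=l[ins&(l[...,0]>x0/1000)&(l[...,0]<x0/1000+.007)]
    if len(k)>3:print(x0,len(k),np.percentile(k[:,1],[3,97]),k[:,2].max())
fl=(abs(l[...,2])<.02)&(l[...,0]>.1)&(l[...,0]<.19)&(abs(l[...,1])<.05);print('floor z',np.median(l[fl][:,2]),np.polyfit(l[fl][:,0],l[fl][:,2],1))
E
```

```text
[[ 0.5924 -0.2665  0.002 ]
 [ 0.6035 -0.3525  0.002 ]] 0.08672759239574361 7.359336650047668
1121 [ 0.3439 -0.3358  0.0458] [ 0.4982 -0.311   0.3887]
0.06 [ 0.4964 -0.3112  0.0621] [-0.3112 -0.3112]
0.08 [ 0.4817 -0.3221  0.0848] [-0.3304 -0.3141]
0.1 [ 0.4398 -0.3263  0.1055] [-0.3347 -0.3175]
0.11 [ 0.4343 -0.3269  0.1144] [-0.3344 -0.3197]
tube pts 1031 x [0.0045 0.0504 0.1782] z [0.0255 0.0345]
0 27 [-0.0496  0.0514] 0.029258652921033204
7 63 [-0.0513  0.0537] 0.03425271196939948
14 103 [-0.0485  0.0531] 0.03576487116092677
21 97 [-0.0498  0.0555] 0.03273822900717276
28 46 [-0.0542  0.0527] 0.032801625174389025
35 64 [-0.0524  0.0469] 0.03491789665553507
42 89 [-0.0551  0.0461] 0.03607443949519321
49 107 [-0.0572  0.0456] 0.036191657813225205
56 45 [-0.0429  0.0592] 0.03260964246569661
63 71 [-0.0431  0.0601] 0.03420550251267389
70 97 [-0.0434  0.06  ] 0.03498707839174936
77 134 [-0.0423  0.0588] 0.03544161853187594
84 13 [-0.0449  0.0599] 0.029631300282265512
91 4 [-0.0465  0.0475] 0.00934310984071305
floor z 0.0013485950670021017 [0.0019 0.0011]
```

```bash
python3 - <<'E'
from h import *
t,Rt,z=scoopgrasp([-.9954,-.0958],[.5482,-.3165],45,.1,.0905)
print(t,delta(t-z*.08,Rt),delta(t,Rt))
E
```

```text
[ 0.46203318 -0.32479293  0.07706497] [-0.0565, 0.004, 0.0812, -0.0, 0.1, -0.1] [-0.0564, 0.004, 0.1612, -0.0, 0.1, -0.1]
```

Call:
jog_arm --deltas '[-0.028, 0.002, 0.03, 0, 0, 0, -0.05, 0.004, 0.06, 0, 0, 0, -0.0565, 0.004, 0.08, 0, 0, 0, -0.0565, 0.004, 0.1, 0, 0, 0, -0.0565, 0.004, 0.12, 0, 0, 0, -0.0565, 0.004, 0.14, 0, 0, 0, -0.0565, 0.004, 0.155, 0, 0, 0, -0.0565, 0.004, 0.161, 0, 0, 0, -0.0565, 0.004, 0.161, 0, 0, 0]'

```text
time: 7.77
tcp_pos: [0.4634, -0.325, 0.077]
tool_rot: [0.923, 0.045, 0.382, -0.019]
ft_force: [-0.5, -0.3, -1.0]
grip_width: 0.0515
gripper_force: 0.0
```

```bash
python3 - <<'E'
from h import *
t,Rt,z=scoopgrasp([-.9954,-.0958],[.5482,-.3165],45,.1,.0905)
print(delta(t,Rt))
im,d=eyes.get_image('wrist')
im2,d=eyes.get_image('top')
cv2.imwrite('pics/w3.png',np.hstack([im[:,150:420],cv2.resize(im2[190:290,310:390],None,fx=4,fy=4)[:400] if 0 else cv2.resize(im2[190:295,310:415],(420,420))])[:,:,::-1])
E
```

```text
[-0.0009, -0.0003, -0.001, -0.1, 0.1, 0.0]
```

View pics/w3.png

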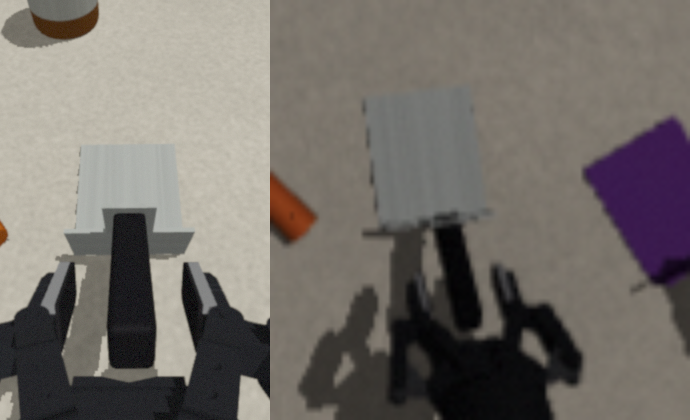

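The handle lies centred between the fingers. Gripping.

Call:
jog_arm --deltas '[0, 0, 0, 0, 0, 0, 0, 0, 0, 0, 0, 0, 0, 0, 0, 0, 0, 0, 0, 0, 0, 0, 0, 0, 0, 0, 0, 0, 0, 0, 0, 0, 0, 0, 0, 0]' --fingers 255 --grip_force 110

```text
time: 8.37
tcp_pos: [0.4627, -0.3262, 0.0789]
tool_rot: [0.923, 0.044, 0.383, -0.018]
ft_force: [-1.9, 0.1, 4.9]
grip_width: 0.0167
gripper_force: 107.0
```

```bash
python3 - <<'E'
from h import *
o=status.get_obs();print(delta(o['tcp_pos']+[0,0,.13],R.from_quat(o['tool_rot'])),o['q'])
E
```

```text
[0.092, 0.0001, -0.0918, 0.0, 0.0, 0.0] [-1.07110243  0.35363973  2.21971984  1.35201907  0.72889176 -0.73527953]
```

Call:
jog_arm --deltas '[0.014, 0, -0.014, 0, 0, 0, 0.035, 0, -0.035, 0, 0, 0, 0.06, 0, -0.06, 0, 0, 0, 0.085, 0, -0.085, 0, 0, 0, 0.1, 0, -0.1, 0, 0, 0, 0.1, 0, -0.1, 0, 0, 0, 0.1, 0, -0.1, 0, 0, 0]'

```text
time: 8.95
tcp_pos: [0.4625, -0.3262, 0.2202]
tool_rot: [0.923, 0.045, 0.382, -0.017]
ft_force: [0.0, -0.4, -2.1]
grip_width: 0.0168
gripper_force: 107.5
```

```bash
python3 - <<'E'
from h import *
o=status.get_obs();print(o['ft_force'],o['moment'],o['q'])
im,d=eyes.get_image('wrist');np.save('pics/w4.npy',d);cv2.imwrite('pics/w4full.png',im[:,:,::-1])
cv2.imwrite('pics/w4.png',cv2.resize(im[120:270,190:370],None,fx=4,fy=4,interpolation=2)[:,:,::-1])
E
```

```text
[ 0.02890974 -0.3636993  -2.10409513] [-0.04207622  0.69400603  0.01365848] [-1.0704127   0.05169563  2.1772509   1.03161253  0.85697432 -0.28602426]
```

View pics/w4.png

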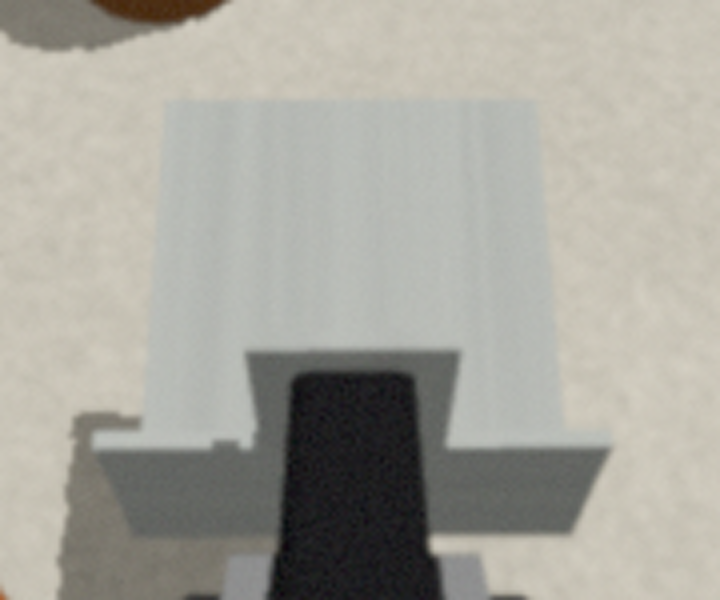

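The crop shows the scoop held square: nose corners (165,100) and (537,100), wall bottom corners (135,533) and (575,533).

```bash
cat > cal.py <<'E'
from h import *
np.set_printoptions(precision=4,suppress=True)
c=cam('wrist');f=lambda u,v:(190+(u+.5)/4-.5,120+(v+.5)/4-.5)
uv=np.array([f(165,100),f(537,100),f(575,533),f(135,533)])
# looking from behind: nose far; left in image = world +y. scoop y = z x x ; x back -> y = right of (facing back)
ob=np.array([[-.05,-.042,.002],[-.05,.042,.002],[.053,.042,0],[.053,-.042,0]])
best=None
for s in(1,-1):
    q=ob*[1,s,1]; ok,rv,tv=cv2.solvePnP(q,uv,c[0],c[1]); e=np.abs(cv2.projectPoints(q,rv,tv,c[0],c[1])[0].reshape(-1,2)-uv).max()
    Rc=cv2.Rodrigues(rv)[0]; H=eyes.camera_model('wrist')['hand_eye']; Rt=H[:3,:3]@Rc; t=H[:3,:3]@tv.ravel()+H[:3,3]
    print(s,'err',e,'\n',Rt,t)
    o=status.get_obs();Rw=R.from_quat(o['tool_rot']).as_matrix(); W=Rw@Rt; print('world\n',W,o['tcp_pos']+Rw@t,'pitch',np.degrees(np.arcsin(W[2,0])))
d=np.load('pics/w4.npy');P=cloud(c,d)
# blade plane from depth
pts=np.array([P[int(v),int(u)] for a in range(190,520,15) for b in range(120,330,15) for u,v in[f(a,b)]]);pts=pts[pts[:,2]>.08]
m=pts.mean(0);n=np.linalg.svd(pts-m)[2][2];print('blade plane n',n*np.sign(n[2]),m,len(pts),np.std((pts-m)@n))
E
python3 cal.py
```

```text
1 err 0.22604752104211912 
 [[-0.6865 -0.0043  0.7271]
 [ 0.0088  0.9999  0.0142]
 [-0.7271  0.0161 -0.6864]] [ 0.0081 -0.0022  0.1178]
world
 [[-0.9941  0.1035  0.0321]
 [-0.1039 -0.9945 -0.0117]
 [ 0.0308 -0.0149  0.9994]] [ 0.5501 -0.3143  0.1405] pitch 1.762798172252341
-1 err 0.22604752088176383 
 [[-0.7142  0.0043 -0.6999]
 [ 0.0082 -0.9999 -0.0145]
 [-0.6999 -0.0161  0.7141]] [ 0.0096 -0.0022  0.1163]
world
 [[-0.9946 -0.1035  0.0065]
 [-0.1034  0.9945  0.0157]
 [-0.0081  0.0149 -0.9999]] [ 0.5501 -0.3144  0.1426] pitch -0.46175328570605956
blade plane n [0.5044 0.0488 0.8621] [ 0.5686 -0.3109  0.1421] 308 0.010635276858112216
```

```bash
cat >> h.py <<'E'
Rts=R.from_matrix(np.array([[-.6865,-.0043,.7271],[.0088,.9999,.0142],[-.7271,.0161,-.6864]]));Tts=np.array([.0081,-.0022,.1178])
xt=np.array([-.9988,-.049,0]);yt=np.cross([0,0,1.],xt);TO=np.array([.7037,.0018,.03])
TR=R.from_matrix(np.c_[xt,yt,[0,0,1.]])*R.from_euler('y',-.42)
def scoop_tcp(nose,W):   # world nose point (underside), scoop rotation -> tcp,R
    Rt=W*Rts.inv(); return np.array(nose)-Rt.apply(Tts+Rts.apply([-.05,0,0])),Rt
def intray(x,y,z,pitch): # pitch deg nose down beyond floor slope
    return scoop_tcp(TO+TR.apply([x,y,z]),TR*R.from_euler('y',-pitch,degrees=True))
def nose_in_tray():
    o=status.get_obs();Rt=R.from_quat(o['tool_rot']);n=o['tcp_pos']+Rt.apply(Tts+Rts.apply([-.05,0,0]))
    W=TR.inv()*Rt*Rts; return TR.inv().apply(n-TO),W.as_euler('yxz',degrees=True)
E
python3 - <<'E'
from h import *
np.set_printoptions(precision=4,suppress=True)
print(nose_in_tray())
t,Rt=intray(.105,.001,.1,12); print(t,TO+TR.apply([.105,0,.1]),delta(t,Rt))
# via: straight up
o=status.get_obs()
print('up',delta(o['tcp_pos']+[0,.05,.12],Rt))
E
```

```text
(array([0.1531, 0.3055, 0.051 ]), array([22.2652,  0.4953,  3.2097]))
[ 0.5788 -0.0057  0.3079] [ 0.6487 -0.0009  0.1641] [0.1671, -0.3068, 0.0402, -2.1, -34.3, 1.9]
up [0.088, -0.0498, -0.0817, -2.1, -34.3, 1.9]
```

Call:
jog_arm --deltas '[0.03, -0.02, -0.027, 0, 0, 0, 0.06, -0.04, -0.054, 0, 0, 0, 0.088, -0.06, -0.08, 0, 0, 0, 0.1, -0.09, -0.06, 0, -5, 0.5, 0.11, -0.125, -0.05, -0.5, -10, 1, 0.12, -0.16, -0.04, -1, -15, 1, 0.13, -0.2, -0.02, -1.5, -20, 1.5, 0.14, -0.24, -0.01, -2, -25, 2, 0.15, -0.27, 0.01, -2, -30, 2, 0.158, -0.3, 0.02, -2, -34.3, 2]'

```text
time: 9.83
tcp_pos: [0.5406, -0.061, 0.318]
tool_rot: [0.996, 0.024, 0.089, 0.006]
ft_force: [1.9, -0.7, -1.6]
grip_width: 0.0165
gripper_force: 107.7
```

```bash
python3 - <<'E'
from h import *
np.set_printoptions(precision=4,suppress=True)
print(nose_in_tray(),status.get_obs()['q'])
for a in((.105,.001,.1,12),(.105,.001,.04,12),(.105,.001,.012,12)): print(delta(*intray(*a)))
E
```

```text
(array([0.1471, 0.0545, 0.0918]), array([-12.3751,  -0.1246,  -0.1647])) [-0.2098 -0.0316  1.8526  0.0329  1.1445  1.3017]
[0.0384, -0.0536, 0.0163, -0.0, 0.4, -0.2]
[0.0046, -0.0544, 0.0659, -0.0, 0.4, -0.2]
[-0.0111, -0.0548, 0.0891, -0.0, 0.4, -0.2]
```

Call:
jog_arm --deltas '[0.02, -0.03, 0.01, 0, 0, 0, 0.038, -0.054, 0.016, 0, 0, 0, 0.038, -0.054, 0.016, 0, 0, 0, 0.022, -0.054, 0.04, 0, 0, 0, 0.005, -0.054, 0.066, 0, 0.4, 0, -0.003, -0.055, 0.077, 0, 0.4, 0, -0.011, -0.055, 0.089, 0, 0.4, 0, -0.011, -0.055, 0.089, 0, 0.4, 0, -0.011, -0.055, 0.089, 0, 0.4, 0]'

```text
time: 10.58
tcp_pos: [0.5425, -0.0083, 0.227]
tool_rot: [0.995, 0.025, 0.094, 0.004]
ft_force: [0.7, -0.2, -2.1]
grip_width: 0.0167
gripper_force: 108.1
```

```bash
python3 - <<'E'
from h import *
np.set_printoptions(precision=4,suppress=True)
print(nose_in_tray(),status.get_obs()['q'])
for a in((.1,.001,.006,12),(.1,.001,0,12),(.1,.001,-.004,12)): print(delta(*intray(*a)))
im,d=eyes.get_image('wrist');s,_=eyes.get_image('scene')
cv2.imwrite('pics/w5.png',np.hstack([im[60:330,140:420],cv2.resize(s[150:270,250:350],(225,270))])[:,:,::-1])
cv2.imwrite('pics/w5full.png',im[:,:,::-1])
E
```

```text
(array([0.105 , 0.0014, 0.0116]), array([-11.8664,  -0.2512,  -0.0266])) [-0.1048  0.0427  1.9676  0.0196  0.9445  1.4068]
[0.0013, -0.0009, 0.0073, -0.2, -0.1, -0.2]
[-0.0021, -0.001, 0.0122, -0.2, -0.1, -0.2]
[-0.0044, -0.001, 0.0155, -0.2, -0.1, -0.2]
```

View pics/w5.png

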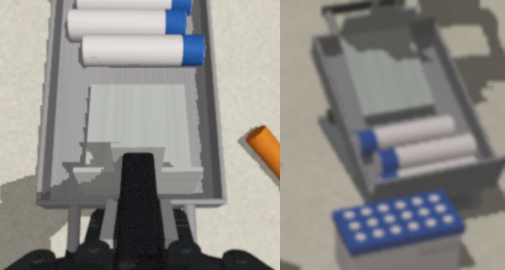

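The scoop is inside the tray, nose about 15–20 mm short of the nearest tube and well centred. Touching down on the floor.

Call:
jog_arm --deltas '[0.001, -0.001, 0.004, 0, 0, 0, 0.001, -0.001, 0.0075, 0, 0, 0, 0, -0.001, 0.01, 0, 0, 0, -0.002, -0.001, 0.012, 0, 0, 0, -0.002, -0.001, 0.012, 0, 0, 0]'

```text
time: 11.1
tcp_pos: [0.5444, -0.0072, 0.2172]
tool_rot: [0.995, 0.025, 0.096, 0.005]
ft_force: [-0.7, 0.1, -2.2]
grip_width: 0.0168
gripper_force: 108.1
```

```bash
python3 - <<'E'
from h import *
np.set_printoptions(precision=4,suppress=True)
o=status.get_obs();print(nose_in_tray(),o['ft_force'],o['moment'])
for a in((.1,.001,-.002,12),(.1,.001,-.004,12)): print(delta(*intray(*a)))
E
```

```text
(array([0.0988, 0.0006, 0.0041]), array([-11.5918,  -0.191 ,  -0.0249])) [-0.7308  0.0975 -2.2126] [ 0.0189  0.2047 -0.0037]
[-0.0034, 0.0001, 0.004, -0.1, -0.4, -0.1]
[-0.0045, 0.0, 0.0056, -0.1, -0.4, -0.1]
```

Call:
jog_arm --deltas '[-0.001, 0, 0.002, 0, 0, 0, -0.002, 0, 0.003, 0, 0, 0, -0.003, 0, 0.004, 0, 0, 0, -0.003, 0, 0.004, 0, 0, 0]'

```text
time: 11.43
tcp_pos: [0.5433, -0.0074, 0.2137]
tool_rot: [0.995, 0.025, 0.097, 0.005]
ft_force: [1.3, -0.4, -1.5]
grip_width: 0.0169
gripper_force: 108.2
```

```bash
python3 - <<'E'
from h import *
np.set_printoptions(precision=4,suppress=True)
o=status.get_obs();print(nose_in_tray(),o['ft_force'],o['moment'])
for a in((.1,.001,-.004,12),(.1,.001,-.006,12)): print(delta(*intray(*a)))
E
```

```text
(array([0.0981, 0.0008, 0.0008]), array([-11.4248,  -0.1855,  -0.0408])) [ 1.2771 -0.43   -1.5315] [ 0.035   0.0331 -0.0173]
[-0.0028, -0.0001, 0.0024, -0.1, -0.6, -0.1]
[-0.0039, -0.0001, 0.004, -0.1, -0.6, -0.1]
```

```bash
python3 - <<'E'
from h import *
for a in((.094,.001,0,10),(.088,.001,0,8),(.082,.001,0,6),(.076,.001,0,4.5),(.07,.001,0,3.5),(.064,.001,0,3),(.058,.001,0,3),(.052,.001,0,3)): print(*delta(*intray(*a)),sep=', ',end=', \n')
E
```

```text
-0.0009, -0.0001, 0.0041, -0.1, 1.4, -0.1, 
-0.0014, -0.0002, 0.0092, -0.1, 3.4, -0.1, 
-0.0017, -0.0002, 0.0146, -0.1, 5.4, -0.1, 
-0.0007, -0.0003, 0.0196, -0.1, 6.9, -0.0, 
0.0016, -0.0004, 0.0241, -0.2, 7.9, -0.0, 
0.0053, -0.0004, 0.0281, -0.2, 8.4, -0.0, 
0.0102, -0.0004, 0.0316, -0.2, 8.4, -0.0, 
0.0151, -0.0005, 0.0351, -0.2, 8.4, -0.0,
```

Call:
jog_arm --deltas '[-0.001, 0, 0.004, 0, 1.4, 0, -0.0014, 0, 0.0092, 0, 3.4, 0, -0.0017, 0, 0.0146, 0, 5.4, 0, -0.0007, 0, 0.0196, 0, 6.9, 0, 0.0016, 0, 0.0241, 0, 7.9, 0, 0.0053, 0, 0.0281, 0, 8.4, 0, 0.0053, 0, 0.0281, 0, 8.4, 0]'

```text
time: 12.02
tcp_pos: [0.5545, -0.0074, 0.1872]
tool_rot: [0.985, 0.025, 0.17, 0.003]
ft_force: [1.1, -0.3, -0.4]
grip_width: 0.0168
gripper_force: 108.3
```

```bash
cat > s.py <<'E'
from h import *
import sys
np.set_printoptions(precision=4,suppress=True)
o=status.get_obs();print(nose_in_tray(),o['ft_force'],o['moment'])
for a in eval(sys.argv[1]): print(*delta(*intray(*a)),sep=', ',end=', \n')
E
python3 s.py "((.058,.001,0,3),(.052,.001,0,3),(.046,.001,0,3),(.04,.001,0,3),(.034,.001,0,3),(.028,.001,0,3))"
```

```text
(array([0.0635, 0.0011, 0.0003]), array([-2.9858, -0.133 ,  0.0705])) [ 1.1044 -0.3272 -0.4078] [ 0.0859 -0.1879 -0.0036]
0.0038, -0.0005, 0.004, -0.1, -0.0, -0.0, 
0.0081, -0.0006, 0.0082, -0.1, -0.0, -0.0, 
0.0125, -0.0006, 0.0123, -0.1, -0.0, -0.0, 
0.0168, -0.0007, 0.0165, -0.1, -0.0, -0.0, 
0.0211, -0.0007, 0.0206, -0.1, -0.0, -0.0, 
0.0255, -0.0007, 0.0247, -0.1, -0.0, -0.0,
```

Call:
jog_arm --deltas '[0.004, 0, 0.004, 0, 0, 0, 0.008, 0, 0.008, 0, 0, 0, 0.0125, 0, 0.0123, 0, 0, 0, 0.0168, 0, 0.0165, 0, 0, 0, 0.021, 0, 0.0206, 0, 0, 0, 0.0255, 0, 0.0247, 0, 0, 0, 0.0255, 0, 0.0247, 0, 0, 0]'

```text
time: 12.6
tcp_pos: [0.5874, -0.006, 0.172]
tool_rot: [0.985, 0.025, 0.17, 0.003]
ft_force: [2.0, 0.7, 0.4]
grip_width: 0.017
gripper_force: 108.1
```

```bash
python3 s.py "((.024,.001,0,3),(.018,.001,0,3),(.012,.001,0,3),(.007,.001,0,3),(.003,.001,0,3))"; python3 - <<'E'
from h import *
im,d=eyes.get_image('wrist');s,_=eyes.get_image('scene')
cv2.imwrite('pics/w6.png',np.hstack([im[60:330,140:420],cv2.resize(s[150:270,250:350],(225,270))])[:,:,::-1])
E
```

```text
(array([ 0.0273,  0.0013, -0.0001]), array([-3.0141, -0.123 ,  0.0863])) [1.9869 0.7272 0.4041] [ 0.1573 -0.5615 -0.0998]
0.0024, -0.0007, 0.0021, -0.1, 0.0, -0.0, 
0.0068, -0.0008, 0.0063, -0.1, 0.0, -0.0, 
0.0111, -0.0008, 0.0104, -0.1, 0.0, -0.0, 
0.0147, -0.0009, 0.0139, -0.1, 0.0, -0.0, 
0.0176, -0.0009, 0.0166, -0.1, 0.0, -0.0,
```

View pics/w6.png

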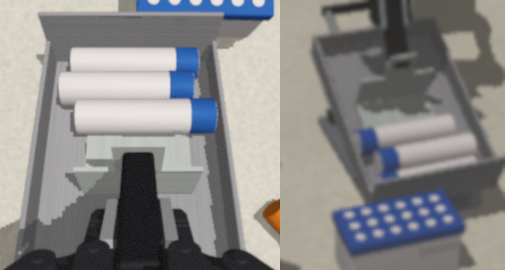

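The blade is sliding under the row, with the tubes still square across it. Continuing to the low wall.

Call:
jog_arm --deltas '[0.0024, 0, 0.0021, 0, 0, 0, 0.0068, 0, 0.0063, 0, 0, 0, 0.011, 0, 0.0104, 0, 0, 0, 0.0147, 0, 0.0139, 0, 0, 0, 0.0147, 0, 0.0139, 0, 0, 0]'

```text
time: 13.12
tcp_pos: [0.6055, -0.0052, 0.1638]
tool_rot: [0.985, 0.025, 0.17, 0.003]
ft_force: [2.5, -0.4, 0.3]
grip_width: 0.0169
gripper_force: 108.4
```

```bash
python3 s.py "((.003,.001,0,3),(.001,.001,0,3),(-.001,.001,0,3),(-.003,.001,0,3))"
```

```text
(array([ 0.0074,  0.0015, -0.0003]), array([-3.0253, -0.1213,  0.0847])) [ 2.4599 -0.3516  0.303 ] [ 0.1091 -0.8307 -0.0944]
0.0033, -0.0009, 0.0028, -0.1, 0.0, -0.0, 
0.0047, -0.0009, 0.0042, -0.1, 0.0, -0.0, 
0.0062, -0.0009, 0.0056, -0.1, 0.0, -0.0, 
0.0076, -0.0009, 0.007, -0.1, 0.0, -0.0,
```

Call:
jog_arm --deltas '[0.0015, 0, 0.0014, 0, 0, 0, 0.003, 0, 0.0028, 0, 0, 0, 0.0047, 0, 0.0042, 0, 0, 0, 0.0047, 0, 0.0042, 0, 0, 0]'

```text
time: 13.45
tcp_pos: [0.6106, -0.005, 0.1616]
tool_rot: [0.985, 0.025, 0.17, 0.003]
ft_force: [2.7, 0.2, 0.8]
grip_width: 0.0168
gripper_force: 108.6
```

```bash
python3 s.py "((-.001,.001,0,3),)"; python3 - <<'E'
from h import *
im,d=eyes.get_image('wrist');s,_=eyes.get_image('scene')
cv2.imwrite('pics/w7.png',np.hstack([cv2.resize(im[60:330,140:420],None,fx=1.6,fy=1.6),cv2.resize(s[150:270,250:350],(340,432))])[:,:,::-1])
E
```

```text
(array([ 0.0018,  0.0015, -0.0003]), array([-3.0558, -0.1221,  0.0877])) [2.7177 0.1662 0.7736] [ 0.1351 -0.7386 -0.1773]
0.0021, -0.0009, 0.0018, -0.1, 0.1, -0.0,
```

View pics/w7.png

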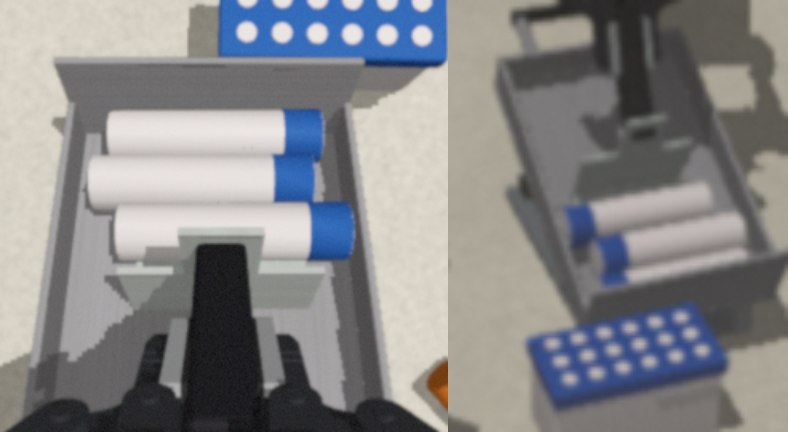

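The view shows all three tubes on the blade, the last one at the back wall and the first at the low wall. Next I work out the nose-up lift with the gripper body's clearance.

```bash
cat > lift.py <<'E'
from h import *
import sys
np.set_printoptions(precision=4,suppress=True)
n,e=nose_in_tray();o=status.get_obs();print(n,e,o['ft_force'],o['moment'])
# rows: world-nose pitch up (deg, world), back-bottom point in tray coords (x,z)
for w,bx,bz in eval(sys.argv[1]):
    rel=-(24.06+w) # intray pitch
    a=np.radians(-rel); nx=bx-.103*np.cos(a); nz=bz+.103*np.sin(a)
    p,Rt=intray(nx,.0015,nz,rel)
    c=[TR.inv().apply(p+Rt.apply([x,0,z])-TO) for x in(-.043,.043) for z in(-.073,-.17,-.25)]
    print(*delta(p,Rt),sep=', ',end=',   ');print('nose',np.round([nx,nz],3),'body',[tuple(np.round(v[[0,2]],3)) for v in c[:3]])
E
python3 lift.py "((-24,.1055,.007),(-20,.107,.008),(-15,.11,.01),(-10,.113,.013),(-5,.115,.017),(0,.115,.022),(4,.115,.03),(8,.115,.04),(12,.115,.055),(15,.113,.075))"
```

```text
[ 0.0019  0.0014 -0.0003] [-3.04   -0.1219  0.0869] [ 2.9789 -1.1562  1.6672] [ 0.1524 -0.8427 -0.1128]
-0.0036, -0.0003, -0.0033, -0.2, 3.1, 0.0,   nose [0.003 0.007] body [(np.float64(0.226), np.float64(0.101)), (np.float64(0.297), np.float64(0.167)), (np.float64(0.355), np.float64(0.222))]
-0.0097, -0.0003, -0.0065, -0.2, 7.1, 0.1,   nose [0.004 0.015] body [(np.float64(0.234), np.float64(0.093)), (np.float64(0.309), np.float64(0.154)), (np.float64(0.371), np.float64(0.205))]
-0.0177, -0.0002, -0.0113, -0.2, 12.1, 0.2,   nose [0.008 0.026] body [(np.float64(0.244), np.float64(0.084)), (np.float64(0.324), np.float64(0.138)), (np.float64(0.39), np.float64(0.183))]
-0.0251, -0.0002, -0.0162, -0.2, 17.1, 0.2,   nose [0.013 0.038] body [(np.float64(0.253), np.float64(0.075)), (np.float64(0.338), np.float64(0.122)), (np.float64(0.407), np.float64(0.161))]
-0.0312, -0.0002, -0.0205, -0.2, 22.1, 0.3,   nose [0.018 0.051] body [(np.float64(0.26), np.float64(0.066)), (np.float64(0.348), np.float64(0.106)), (np.float64(0.421), np.float64(0.139))]
-0.035, -0.0001, -0.0234, -0.3, 27.1, 0.4,   
[... 199 characters left out ...]
24 0.078] body [(np.float64(0.266), np.float64(0.056)), (np.float64(0.359), np.float64(0.082)), (np.float64(0.436), np.float64(0.103))]
-0.0341, 0.0, -0.0341, -0.3, 35.1, 0.5,   nose [0.028 0.095] body [(np.float64(0.267), np.float64(0.055)), (np.float64(0.362), np.float64(0.074)), (np.float64(0.441), np.float64(0.09))]
-0.0294, 0.0002, -0.0432, -0.3, 39.1, 0.6,   nose [0.032 0.116] body [(np.float64(0.268), np.float64(0.06)), (np.float64(0.364), np.float64(0.072)), (np.float64(0.443), np.float64(0.082))]
-0.0183, 0.0004, -0.0548, -0.3, 42.1, 0.6,   nose [0.033 0.14 ] body [(np.float64(0.266), np.float64(0.072)), (np.float64(0.363), np.float64(0.079)), (np.float64(0.442), np.float64(0.085))]
```

```bash
sed -i 's/nx=bx-.103\*np.cos(a)/nx=bx if bx<.08 else bx-.103*np.cos(a)/' lift.py; python3 lift.py "((-23,.003,.005),(-19,.003,.005),(-15,.003,.005),(-11,.003,.006),(-7,.003,.007),(-3,.003,.008),(1,.003,.009),(5,.004,.012),(9,.006,.018),(12,.01,.025))"|cut -d b -f1
```

```text
[ 0.0019  0.0014 -0.0003] [-3.04   -0.1219  0.0869] [ 2.9789 -1.1562  1.6672] [ 0.1524 -0.8427 -0.1128]
-0.0068, -0.0003, -0.0025, -0.2, 4.1, 0.0,   nose [0.003 0.007] 
-0.0122, -0.0003, -0.0037, -0.2, 8.1, 0.1,   nose [0.003 0.014] 
-0.0174, -0.0003, -0.004, -0.2, 12.1, 0.2,   nose [0.003 0.021] 
-0.0215, -0.0003, -0.0044, -0.2, 16.1, 0.2,   nose [0.003 0.029] 
-0.0253, -0.0004, -0.004, -0.2, 20.1, 0.3,   nose [0.003 0.037] 
-0.0288, -0.0004, -0.0028, -0.2, 24.1, 0.3,   nose [0.003 0.045] 
-0.0319, -0.0004, -0.0009, -0.3, 28.1, 0.4,   nose [0.003 0.053] 
-0.034, -0.0004, -0.0005, -0.3, 32.1, 0.5,   nose [0.004 0.062] 
-0.0343, -0.0004, -0.0022, -0.3, 36.1, 0.5,   nose [0.006 0.074] 
-0.0344, -0.0004, -0.0065, -0.3, 39.1, 0.6,   nose [0.01  0.086]
```

Call:
jog_arm --deltas '[-0.0068, 0, -0.0025, -0.2, 4.1, 0, -0.0122, 0, -0.0037, -0.2, 8.1, 0.1, -0.0174, 0, -0.004, -0.2, 12.1, 0.2, -0.0215, 0, -0.0044, -0.2, 16.1, 0.2, -0.0253, 0, -0.004, -0.2, 20.1, 0.3, -0.0288, 0, -0.0028, -0.2, 24.1, 0.3, -0.0319, 0, -0.0009, -0.3, 28.1, 0.4, -0.034, 0, -0.0005, -0.3, 32.1, 0.5, -0.0343, 0, -0.0022, -0.3, 36.1, 0.5, -0.0344, 0, -0.0065, -0.3, 39.1, 0.6]'

```text
time: 14.38
tcp_pos: [0.5787, 0.0131, 0.1513]
tool_rot: [0.93, 0.037, 0.364, -0.037]
ft_force: [1.5, -0.5, 0.1]
grip_width: 0.0162
gripper_force: 108.3
```

```bash
cat > chk.py <<'E'
from h import *
# white/blue tube pixels seen by wrist camera, in scoop frame
import sys
np.set_printoptions(precision=4,suppress=True)
c=cam('wrist');o=status.get_obs();Rt=R.from_quat(o['tool_rot']);W=Rt*Rts;So=o['tcp_pos']+Rt.apply(Tts)
im,d=eyes.get_image('wrist');P=cloud(c,d);L=W.inv().apply((P-So).reshape(-1,3)).reshape(P.shape)
hsv=cv2.cvtColor(im,cv2.COLOR_RGB2HSV);blue=(hsv[...,0]>100)&(hsv[...,0]<130)&(hsv[...,1]>150)&(d>0)
near=(abs(L[...,0])<.12)&(abs(L[...,1])<.1)&(L[...,2]>-.03)&(L[...,2]<.07)
n,lab,st,ce=cv2.connectedComponentsWithStats((blue&near).astype(np.uint8))
for i in range(1,n):
    if st[i,4]>40: q=L[lab==i];print('blue',st[i,4],ce[i],'scoop xyz med',np.median(q,0),'zmax',np.percentile(q[:,2],95))
on=near&(L[...,2]>.012)&(L[...,0]<.048)
print('pts on blade',on.sum())
for x0 in range(-60,50,10):
    k=L[on&(L[...,0]>x0/1000)&(L[...,0]<x0/1000+.01)&(abs(L[...,1]+.03)<.012)]; print(x0,len(k),np.round(np.median(k[:,2]),3) if len(k) else '',end='; ')
print();cv2.imwrite(sys.argv[1],im[:,:,::-1])
E
python3 chk.py pics/w8.png
python3 lift.py "((15,.015,.04),(16,.02,.06),(16,.02,.09),(16,.02,.13))"
```

```text
blue 3401 [344.6895 145.3161] scoop xyz med [-0.0333  0.0536  0.0228] zmax 0.030435869031484077
pts on blade 13202
-60 84 0.028; -50 300 0.029; -40 412 0.024; -30 140 0.028; -20 389 0.028; -10 374 0.022; 0 255 0.027; 10 460 0.027; 20 336 0.02; 30 0 ; 40 0 ; 
[ 0.0055 -0.0301  0.0379] [20.273  -1.7126  4.1669] [ 2.0039 -0.0291  3.3472] [-0.2367 -0.9314  0.0035]
0.0102, 0.0186, -0.0148, -4.6, 18.8, -0.4,   nose [0.015 0.105] body [(np.float64(0.248), np.float64(0.037)), (np.float64(0.345), np.float64(0.044)), (np.float64(0.424), np.float64(0.05))]
0.0257, 0.0179, -0.0262, -4.6, 19.8, -0.4,   nose [0.02  0.126] body [(np.float64(0.252), np.float64(0.054)), (np.float64(0.349), np.float64(0.06)), (np.float64(0.428), np.float64(0.064))]
0.0532, 0.0174, -0.038, -4.6, 19.8, -0.4,   nose [0.02  0.156] body [(np.float64(0.252), np.float64(0.084)), (np.float64(0.349), np.float64(0.09)), (np.float64(0.428), np.float64(0.094))]
0.09, 0.0166, -0.0537, -4.6, 19.8, -0.4,   nose [0.02  0.196] body [(np.float64(0.252), np.float64(0.124)), (np.float64(0.349), np.float64(0.13)), (np.float64(0.428), np.float64(0.134))]
```

```bash
python3 - <<'E'
from h import *
o=status.get_obs();print(np.round(o['q'],3),np.round(o['qvel'],3),o['tcp_pos'],o['ft_force'],nose_in_tray())
E
```

```text
[-0.167  0.067  2.331  1.48   0.208 -0.074] [ 0.011 -0.004 -0.047 -0.394 -0.014  0.491] [0.57792724 0.01322307 0.15076093] [ 2.0039498  -0.02909344  3.34723659] (array([ 0.00545807, -0.03005922,  0.03787416]), array([20.27304721, -1.71262627,  4.16691936]))
```

The wrist is passing through its singular posture (j4 swinging round), so the pose lags. I let it finish against a fixed target before rising.

```bash
python3 lift.py "((-3,.004,.006),(0,.004,.008),(4,.004,.009),(8,.006,.012))"|cut -d b -f1
```

```text
[ 0.0055 -0.0301  0.0379] [20.273  -1.7126  4.1669] [ 2.0039 -0.0291  3.3472] [-0.2367 -0.9314  0.0035]
0.0029, 0.0194, -0.0017, -4.5, 0.8, 0.0,   nose [0.004 0.043] 
0.0014, 0.0193, -0.0019, -4.5, 3.8, -0.0,   nose [0.004 0.05 ] 
-0.0022, 0.0194, -0.0008, -4.5, 7.8, -0.1,   nose [0.004 0.057] 
-0.0046, 0.0193, -0.0015, -4.5, 11.8, -0.2,   nose [0.006 0.067]
```

Call:
jog_arm --deltas '[0.001, 0.004, -0.001, -1, 1.5, 0, 0.001, 0.008, -0.001, -2, 3, 0, 0.001, 0.012, -0.002, -3, 4, 0, 0, 0.016, -0.002, -4, 5.5, 0, -0.001, 0.019, -0.001, -4.5, 7, 0, -0.002, 0.019, -0.001, -4.5, 8, 0, -0.002, 0.019, -0.001, -4.5, 8, 0, -0.002, 0.019, -0.001, -4.5, 8, 0]'

```text
time: 15.1
tcp_pos: [0.5767, -0.0059, 0.1478]
tool_rot: [0.904, 0.019, 0.426, -0.003]
ft_force: [0.9, 0.8, -2.3]
grip_width: 0.0166
gripper_force: 108.1
```

```bash
python3 chk.py pics/w9.png;python3 lift.py "((4,.004,.009),(8,.006,.012),(12,.01,.025))"|cut -d b -f1; python3 -c "
from h import *
print(np.round(status.get_obs()['q'],3))"
```

```text
blue 3926 [340.7191 158.6592] scoop xyz med [-0.0271  0.0535  0.0212] zmax 0.02983294260951835
pts on blade 12359
-60 0 ; -50 53 0.027; -40 269 0.029; -30 504 0.025; -20 115 0.026; -10 341 0.028; 0 537 0.023; 10 169 0.026; 20 399 0.027; 30 530 0.022; 40 0 ; 
[0.0037 0.0015 0.0576] [28.0322 -0.1496 -0.0858] [ 0.4532  0.4519 -1.9448] [-0.0085  0.9533 -0.043 ]
-0.0003, 0.0002, -0.0002, 0.0, 0.0, -0.2,   nose [0.004 0.057] 
-0.0026, 0.0002, -0.0012, 0.0, 4.0, -0.1,   nose [0.006 0.067] 
0.0043, 0.0003, -0.006, 0.0, 8.0, -0.0,   nose [0.01  0.086] 
[-0.169  0.092  2.408  2.557  0.277 -1.145]
```

Pose recovered, tubes rolling to the back wall. Nose up further and lift.

Call:
jog_arm --deltas '[-0.001, 0, -0.0005, 0, 2, 0, -0.0026, 0, -0.0012, 0, 4, 0, 0.001, 0, -0.004, 0, 6, 0, 0.0043, 0, -0.006, 0, 8, 0, 0.01, 0, -0.009, 0, 10, 0, 0.018, 0, -0.013, 0, 11.5, 0, 0.026, 0, -0.017, 0, 12, 0, 0.034, 0, -0.021, 0, 12, 0, 0.034, 0, -0.021, 0, 12, 0]'

```text
time: 15.9
tcp_pos: [0.5868, -0.0058, 0.1942]
tool_rot: [0.851, 0.019, 0.524, -0.004]
ft_force: [0.5, 0.8, -2.6]
grip_width: 0.0166
gripper_force: 108.3
```

```bash
python3 chk.py pics/w10.png;python3 lift.py "((16,.02,.06),(16,.02,.11),(16,.03,.18))"; python3 -c "
from h import *
print(np.round(status.get_obs()['q'],3))"
```

```text
blue 2179 [347.6866 194.843 ] scoop xyz med [0.0174 0.0516 0.0276] zmax 0.030150390564588955
pts on blade 10612
-60 0 ; -50 0 ; -40 0 ; -30 184 0.028; -20 423 0.028; -10 307 0.022; 0 291 0.028; 10 513 0.026; 20 252 0.021; 30 389 0.027; 40 165 0.026; 
[0.0179 0.0017 0.136 ] [40.5276  0.1242 -0.0692] [ 0.6524 -0.7133 -2.5989] [-0.0081  1.1448  0.0368]
-0.0085, -0.0001, -0.0019, 0.1, -0.5, 0.1,   nose [0.02  0.126] body [(np.float64(0.252), np.float64(0.054)), (np.float64(0.349), np.float64(0.06)), (np.float64(0.428), np.float64(0.064))]
0.0414, 0.0002, -0.0044, 0.1, -0.5, 0.1,   nose [0.02  0.176] body [(np.float64(0.252), np.float64(0.104)), (np.float64(0.349), np.float64(0.11)), (np.float64(0.428), np.float64(0.114))]
0.1109, 0.0009, -0.0178, 0.1, -0.5, 0.1,   nose [0.03  0.246] body [(np.float64(0.262), np.float64(0.174)), (np.float64(0.359), np.float64(0.18)), (np.float64(0.438), np.float64(0.184))]
[-0.191  0.08   2.472  2.75   0.536 -1.346]
```

All three are loaded at the back wall, and the −2.6 N wrist load matches scoop plus tubes. Lifting clear, then I plan a carry that approaches the basket sideways, away from the wrist singularity.

Call:
jog_arm --deltas '[0.008, 0, -0.001, 0, 0, 0, 0.02, 0, -0.003, 0, 0, 0, 0.035, 0, -0.005, 0, 0, 0, 0.05, 0, -0.008, 0, 0, 0, 0.065, 0, -0.011, 0, 0, 0, 0.08, 0, -0.014, 0, 0, 0, 0.095, 0, -0.016, 0, 0, 0, 0.105, 0, -0.018, 0, 0, 0, 0.11, 0, -0.018, 0, 0, 0, 0.11, 0, -0.018, 0, 0, 0]'

```text
time: 16.78
tcp_pos: [0.6199, -0.0033, 0.2997]
tool_rot: [0.852, 0.019, 0.523, -0.004]
ft_force: [-0.7, -0.7, -3.4]
grip_width: 0.0168
gripper_force: 108.3
```

```bash
cat >> h.py <<'E'
def spose(mid,head,up): # blade-middle underside point, heading deg of nose, nose-up deg
    W=R.from_euler('z',head+180,degrees=True)*R.from_euler('y',up,degrees=True)
    Rt=W*Rts.inv(); return np.array(mid)-Rt.apply(Tts),Rt
def snow():
    o=status.get_obs();Rt=R.from_quat(o['tool_rot']);W=(Rt*Rts).as_matrix();x=W[:,0]
    return o['tcp_pos']+Rt.apply(Tts),np.degrees(np.arctan2(-x[1],-x[0])),np.degrees(np.arcsin(-x[2])),np.degrees(np.arcsin(W[2,1]))
E
cat > go.py <<'E'
from h import *
import sys
np.set_printoptions(precision=4,suppress=True)
m,h,u,r=snow();o=status.get_obs();print(m,h,u,r,'q',np.round(o['q'],2),o['ft_force'])
mid1,h1,u1,N=eval(sys.argv[1]); mid1=np.array(mid1)
for i in range(1,N+1):
    s=i/N; p,Rt=spose(m+(mid1-m)*s,h+(h1-h)*s,u+(u1-u)*s); print(*delta(p,Rt),sep=', ',end=', \n')
print('tcp',p)
E
python3 chk.py pics/w11.png|head -3;python3 go.py "[.59,.10,.27],45,16,10"
```

```text
blue 2155 [347.5592 194.4032] scoop xyz med [0.017  0.0516 0.0275] zmax 0.03015587650046102
pts on blade 10617
-60 0 ; -50 0 ; -40 0 ; -30 187 0.028; -20 417 0.028; -10 311 0.022; 0 291 0.028; 10 512 0.026; 20 259 0.021; 30 386 0.027; 40 165 0.026; 
[0.7276 0.002  0.2517] 2.788726355162653 16.317431991616015 0.13993778749839747 q [-0.16 -0.13  2.35  2.37  0.25 -0.91] [ 0.8862  0.827  -2.8997]
-0.0042, -0.0021, -0.0124, 3.9, 0.0, -1.8, 
-0.0081, -0.0044, -0.0243, 7.6, 0.0, -3.7, 
-0.0117, -0.0068, -0.0357, 11.4, 0.1, -5.7, 
-0.0151, -0.0094, -0.0465, 15.1, 0.1, -7.6, 
-0.0182, -0.0121, -0.0569, 18.9, 0.1, -9.5, 
-0.0211, -0.0151, -0.0668, 22.6, 0.1, -11.4, 
-0.0237, -0.0184, -0.0762, 26.4, 0.1, -13.4, 
-0.0261, -0.0219, -0.0852, 30.1, 0.2, -15.3, 
-0.0283, -0.0258, -0.0937, 33.9, 0.2, -17.3, 
-0.0303, -0.03, -0.1019, 37.6, 0.2, -19.2, 
tcp [0.5136 0.0231 0.3169]
```

Call:
jog_arm --deltas '[-0.002, -0.001, -0.006, 1.9, 0, -0.9, -0.0065, -0.003, -0.018, 5.7, 0, -2.7, -0.01, -0.0056, -0.03, 9.5, 0, -4.7, -0.0135, -0.008, -0.041, 13.2, 0.1, -6.6, -0.0167, -0.011, -0.052, 17, 0.1, -8.5, -0.0197, -0.0136, -0.062, 20.7, 0.1, -10.4, -0.0224, -0.017, -0.0715, 24.5, 0.1, -12.4, -0.025, -0.02, -0.081, 28.2, 0.2, -14.3, -0.0272, -0.024, -0.0895, 32, 0.2, -16.3, -0.0293, -0.028, -0.098, 35.7, 0.2, -18.2]'

```text
time: 17.67
tcp_pos: [0.5156, 0.0215, 0.314]
tool_rot: [0.796, 0.311, 0.485, -0.184]
ft_force: [-0.1, 0.0, -2.3]
grip_width: 0.0167
gripper_force: 108.6
```

```bash
python3 chk.py pics/w12.png|head -3;python3 go.py "[.56,.22,.25],92,16,11"
```

```text
blue 2175 [347.8956 194.4947] scoop xyz med [0.0158 0.0515 0.0271] zmax 0.029715612086377304
pts on blade 10710
-60 0 ; -50 0 ; -40 5 0.024; -30 226 0.028; -20 434 0.027; -10 275 0.021; 0 309 0.027; 10 543 0.025; 20 207 0.023; 30 410 0.027; 40 98 0.026; 
[0.5947 0.0952 0.2674] 43.15536893670165 15.855369877344996 -0.11371007239930646 q [-0.62 -0.13  2.31  1.27  1.14 -0.5 ] [ 0.4625 -1.2582 -2.7432]
0.0013, -0.0023, 0.0059, 3.9, 0.1, -2.1, 
0.0028, -0.0045, 0.0123, 7.8, 0.1, -4.2, 
0.0047, -0.0068, 0.0193, 11.7, 0.2, -6.2, 
0.0068, -0.0092, 0.0268, 15.7, 0.2, -8.3, 
0.0093, -0.0119, 0.0349, 19.6, 0.3, -10.3, 
0.012, -0.0148, 0.0436, 23.6, 0.4, -12.4, 
0.0149, -0.018, 0.0527, 27.5, 0.4, -14.4, 
0.0182, -0.0216, 0.0623, 31.4, 0.5, -16.5, 
0.0217, -0.0255, 0.0724, 35.4, 0.5, -18.5, 
0.0254, -0.0299, 0.083, 39.3, 0.6, -20.5, 
0.0293, -0.0347, 0.0939, 43.3, 0.6, -22.6, 
tcp [0.5641 0.1117 0.2969]
```

Call:
jog_arm --deltas '[0.0006, -0.001, 0.003, 2, 0, -1, 0.0028, -0.0045, 0.0123, 7.8, 0.1, -4.2, 0.0047, -0.0068, 0.0193, 11.7, 0.2, -6.2, 0.0068, -0.0092, 0.0268, 15.7, 0.2, -8.3, 0.0093, -0.0119, 0.0349, 19.6, 0.3, -10.3, 0.012, -0.0148, 0.0436, 23.6, 0.4, -12.4, 0.0149, -0.018, 0.0527, 27.5, 0.4, -14.4, 0.0182, -0.0216, 0.0623, 31.4, 0.5, -16.5, 0.0217, -0.0255, 0.0724, 35.4, 0.5, -18.5, 0.0254, -0.0299, 0.083, 39.3, 0.6, -20.5]'

```text
time: 18.55
tcp_pos: [0.5609, 0.1008, 0.2981]
tool_rot: [0.62, 0.588, 0.382, -0.353]
ft_force: [-0.1, 0.1, -2.6]
grip_width: 0.0168
gripper_force: 108.4
```

```bash
python3 chk.py pics/w13.png|head -3; cat > bask.py <<'E'
from h import *
im,d=eyes.get_image('top');P=cloud(cam('top'),d);S=P[190:285,85:190];q=S[(S[...,2]>.045)&(S[...,2]<.075)&(S[...,1]>.2)]
print('basket',cv2.minAreaRect(q[:,:2].astype(np.float32)*1000))
E
python3 bask.py; python3 go.py "[.548,.255,.135],97,14,8"
```

```text
blue 2076 [342.6127 193.1445] scoop xyz med [0.0136 0.0486 0.0268] zmax 0.029273818146929535
pts on blade 10805
-60 0 ; -50 0 ; -40 30 0.024; -30 242 0.028; -20 484 0.025; -10 201 0.021; 0 335 0.027; 10 574 0.023; 20 178 0.025; 30 439 0.026; 40 38 0.025; 
basket ((540.0734252929688, 325.953369140625), (180.6120147705078, 181.50494384765625), 13.1974515914917)
[0.5671 0.2099 0.2512] 87.2909216911657 16.0073326755211 0.09015653166333949 q [-0.4   0.33  1.84  1.    1.55 -0.69] [-0.4262 -0.3027 -3.4127]
-0.0098, -0.0005, 0.0116, 1.1, -0.2, -0.5, 
-0.0196, -0.0011, 0.0232, 2.2, -0.5, -1.1, 
-0.0294, -0.0018, 0.0348, 3.3, -0.7, -1.6, 
-0.0392, -0.0024, 0.0465, 4.4, -0.9, -2.2, 
-0.0489, -0.0031, 0.0583, 5.4, -1.2, -2.8, 
-0.0587, -0.0038, 0.07, 6.5, -1.4, -3.4, 
-0.0684, -0.0045, 0.0819, 7.6, -1.7, -4.0, 
-0.078, -0.0052, 0.0937, 8.6, -1.9, -4.6, 
tcp [0.5613 0.1492 0.1857]
```

Call:
jog_arm --deltas '[-0.005, 0, 0.006, 0.5, 0, 0, -0.015, -0.001, 0.018, 1.6, -0.3, -0.8, -0.027, -0.0015, 0.032, 3, -0.6, -1.5, -0.039, -0.0024, 0.0465, 4.4, -0.9, -2.2, -0.049, -0.003, 0.058, 5.4, -1.2, -2.8, -0.059, -0.004, 0.07, 6.5, -1.4, -3.4, -0.068, -0.0045, 0.082, 7.6, -1.7, -4, -0.075, -0.005, 0.09, 8.2, -1.8, -4.4, -0.078, -0.005, 0.0937, 8.6, -1.9, -4.6, -0.078, -0.005, 0.0937, 8.6, -1.9, -4.6]'

```text
time: 19.48
tcp_pos: [0.5594, 0.1487, 0.1856]
tool_rot: [0.574, 0.644, 0.341, -0.373]
ft_force: [-0.1, -0.3, -2.5]
grip_width: 0.0168
gripper_force: 108.3
```

```bash
python3 chk.py pics/w14.png|head -3; python3 go.py "[.5487,.2555,.095],97,-14,8"
```

```text
blue 2130 [341.0915 193.47  ] scoop xyz med [0.0137 0.0478 0.0268] zmax 0.02930372107305925
pts on blade 10822
-60 0 ; -50 0 ; -40 29 0.025; -30 255 0.028; -20 497 0.025; -10 193 0.022; 0 332 0.027; 10 586 0.023; 20 184 0.025; 30 446 0.026; 40 30 0.025; 
[0.5468 0.2543 0.1359] 96.86640379540236 14.070386836961346 -0.011002056946105215 q [-0.29  0.53  1.8   0.95  1.47 -0.84] [ 0.0245 -1.5127 -3.0124]
0.0028, 0.0002, 0.0023, 0.0, -3.5, -0.1, 
0.0056, 0.0005, 0.0051, 0.0, -7.0, -0.1, 
0.0084, 0.0007, 0.0083, 0.1, -10.5, -0.2, 
0.0112, 0.001, 0.012, 0.1, -14.0, -0.3, 
0.0139, 0.0012, 0.0161, 0.1, -17.5, -0.3, 
0.0164, 0.0014, 0.0206, 0.2, -21.0, -0.4, 
0.0189, 0.0016, 0.0256, 0.2, -24.6, -0.5, 
0.0212, 0.0018, 0.0309, 0.2, -28.1, -0.6, 
tcp [0.5576 0.1857 0.1898]
```

Call:
jog_arm --deltas '[0.0028, 0, 0.0023, 0, -3.5, 0, 0.0056, 0.0005, 0.005, 0, -7, 0, 0.0084, 0.0007, 0.0083, 0.1, -10.5, -0.2, 0.0112, 0.001, 0.012, 0.1, -14, -0.3, 0.0139, 0.0012, 0.016, 0.1, -17.5, -0.3, 0.0164, 0.0014, 0.0206, 0.2, -21, -0.4, 0.0189, 0.0016, 0.0256, 0.2, -24.6, -0.5, 0.0212, 0.0018, 0.0309, 0.2, -28.1, -0.6, 0.0212, 0.0018, 0.0309, 0.2, -28.1, -0.6]'

```text
time: 20.28
tcp_pos: [0.5579, 0.1877, 0.1934]
tool_rot: [0.634, 0.72, 0.194, -0.203]
ft_force: [-1.0, 0.1, -2.3]
grip_width: 0.017
gripper_force: 108.4
```

```bash
python3 chk.py pics/w15.png; python3 go.py "[.5487,.2555,.085],97,-34,6"
```

```text
blue 2000 [337.5805 160.9325] scoop xyz med [-0.0166  0.0477  0.0282] zmax 0.031014922571530934
pts on blade 12277
-60 263 0.029; -50 431 0.025; -40 117 0.028; -30 341 0.029; -20 445 0.024; -10 175 0.027; 0 427 0.028; 10 466 0.021; 20 0 ; 30 0 ; 40 0 ; 
[0.5491 0.2567 0.0976] 97.09894905964953 -13.9726926790281 0.24734310493014305 q [-0.05  0.31  1.83  0.62  1.17 -0.47] [-0.2356 -0.0658 -2.1267]
0.0056, 0.0002, 0.0014, 0.2, -3.3, 0.1, 
0.0112, 0.0001, 0.0032, 0.2, -6.7, 0.1, 
0.0167, 0.0, 0.0054, 0.2, -10.0, 0.1, 
0.0222, -0.0001, 0.008, 0.2, -13.4, 0.0, 
0.0277, -0.0002, 0.011, 0.2, -16.7, -0.0, 
0.0331, -0.0003, 0.0144, 0.3, -20.0, -0.1, 
tcp [0.5531 0.2221 0.1982]
```

Tubes are rolling to the nose. Continuing the tip.

Call:
jog_arm --deltas '[0.003, 0, 0.001, 0, -2, 0, 0.0056, 0, 0.0014, 0, -3.3, 0, 0.0084, 0, 0.0023, 0, -5, 0, 0.0112, 0, 0.003, 0, -6.7, 0, 0.0167, 0, 0.0054, 0, -10, 0, 0.022, 0, 0.008, 0, -13.4, 0, 0.0277, 0, 0.011, 0, -16.7, 0, 0.033, 0, 0.0144, 0, -20, 0, 0.033, 0, 0.0144, 0, -20, 0, 0.033, 0, 0.0144, 0, -20, 0]'

```text
time: 21.17
tcp_pos: [0.553, 0.221, 0.1959]
tool_rot: [0.659, 0.744, 0.079, -0.078]
ft_force: [-0.3, 0.0, -2.6]
grip_width: 0.0168
gripper_force: 108.4
```

```bash
python3 chk.py pics/w16.png; python3 go.py "[.5487,.2505,.2],97,-20,6"
```

```text
blue 472 [324.9725 126.1907] scoop xyz med [-0.0823  0.0477 -0.0056] zmax -0.0017181964977447104
pts on blade 2014
-60 0 ; -50 0 ; -40 0 ; -30 0 ; -20 0 ; -10 0 ; 0 0 ; 10 0 ; 20 0 ; 30 0 ; 40 0 ; 
[0.5486 0.2538 0.0823] 96.72671809956954 -33.95747476443496 -0.0748327159557588 q [ 0.19  0.26  1.79  0.25  1.07 -0.05] [-0.349   0.8106 -1.6209]
-0.001, 0.0001, -0.0188, -0.1, 2.3, -0.1, 
-0.002, 0.0004, -0.0375, -0.1, 4.7, -0.1, 
-0.0029, 0.0007, -0.0559, -0.0, 7.0, -0.1, 
-0.0038, 0.0009, -0.0741, -0.0, 9.3, -0.1, 
-0.0047, 0.0012, -0.0922, -0.0, 11.6, -0.1, 
-0.0055, 0.0015, -0.1101, -0.0, 14.0, -0.1, 
tcp [0.5564 0.1909 0.3017]
```

The blade is empty. Rising, then checking the basket from the top view numerically.

Call:
jog_arm --deltas '[-0.001, 0, -0.015, 0, 2, 0, -0.002, 0, -0.035, 0, 4.7, 0, -0.003, 0, -0.06, 0, 7, 0, -0.004, 0.001, -0.08, 0, 9.3, 0, -0.005, 0.001, -0.1, 0, 11.6, 0, -0.0055, 0.001, -0.12, 0, 14, 0, -0.0055, 0.001, -0.14, 0, 14, 0, -0.0055, 0.001, -0.15, 0, 14, 0]'

```text
time: 21.88
tcp_pos: [0.5577, 0.1803, 0.343]
tool_rot: [0.646, 0.728, 0.161, -0.166]
ft_force: [0.6, 0.3, -0.9]
grip_width: 0.0167
gripper_force: 108.3
```

```bash
python3 go.py "[.548,-.03,.25],50,0,10"
```

```text
[0.5506 0.24   0.2413] 96.65038940968009 -19.994866687203427 0.1808173047255855 q [-0.01  0.14  1.68  0.47  1.39 -0.23] [ 0.571   0.297  -0.9054]
-0.0274, -0.0083, -0.0125, -2.0, 1.9, 4.3, 
-0.0544, -0.0173, -0.0247, -4.4, 3.8, 8.4, 
-0.0809, -0.0268, -0.0365, -6.8, 5.7, 12.4, 
-0.1069, -0.0367, -0.0479, -9.4, 7.6, 16.3, 
-0.1323, -0.0469, -0.0589, -12.2, 9.4, 20.2, 
-0.157, -0.0574, -0.0694, -15.1, 11.3, 23.9, 
-0.1811, -0.068, -0.0796, -18.1, 13.0, 27.6, 
-0.2045, -0.0787, -0.0892, -21.2, 14.8, 31.2, 
-0.2272, -0.0893, -0.0984, -24.5, 16.4, 34.7, 
-0.2493, -0.0998, -0.1072, -28.0, 18.1, 38.1, 
tcp [ 0.4896 -0.1001  0.325 ]
```

Call:
jog_arm --deltas '[-0.027, -0.008, -0.0125, -2, 1.9, 4.3, -0.054, -0.017, -0.025, -4.4, 3.8, 8.4, -0.081, -0.027, -0.0365, -6.8, 5.7, 12.4, -0.107, -0.037, -0.048, -9.4, 7.6, 16.3, -0.132, -0.047, -0.059, -12.2, 9.4, 20.2, -0.157, -0.057, -0.069, -15.1, 11.3, 23.9, -0.181, -0.068, -0.08, -18.1, 13, 27.6, -0.2045, -0.079, -0.089, -21.2, 14.8, 31.2, -0.227, -0.089, -0.098, -24.5, 16.4, 34.7, -0.249, -0.1, -0.107, -28, 18.1, 38.1]'

```text
time: 22.72
tcp_pos: [0.4884, -0.0997, 0.3231]
tool_rot: [0.833, 0.386, 0.362, -0.159]
ft_force: [0.2, 0.1, -1.5]
grip_width: 0.0166
gripper_force: 108.3
```

```bash
python3 go.py "[.55,-.315,.15],6,0,10"; python3 - <<'E'
from h import *
im,d=eyes.get_image('top');cv2.imwrite('pics/top9.png',im[:,:,::-1]);P=cloud(cam('top'),d)
Bk=P-[.54,.326,0];a=np.radians(13.2);u=Bk[...,0]*np.cos(a)+Bk[...,1]*np.sin(a);v=-Bk[...,0]*np.sin(a)+Bk[...,1]*np.cos(a)
hsv=cv2.cvtColor(im,cv2.COLOR_RGB2HSV)
inb=(abs(u)<.084)&(abs(v)<.084)&(d>0)&(P[...,2]<.058)
blue=(hsv[...,0]>100)&(hsv[...,0]<130)&(hsv[...,1]>130);white=(hsv[...,1]<60)&(hsv[...,2]>120)
for nm,m in(('blue',blue),('white',white)):
    n,l,s,c=cv2.connectedComponentsWithStats((m&inb).astype(np.uint8))
    for i in range(1,n):
        if s[i,4]>8: print(nm,s[i,4],c[i],np.round(np.median(P[l==i],0),3), np.round([np.median(u[l==i]),np.median(v[l==i])],3))
S=P[190:285,85:190];q=S[(S[...,2]>.045)&(S[...,2]<.075)&(S[...,1]>.2)]
print('basket',cv2.minAreaRect(q[:,:2].astype(np.float32)*1000))
E
```

```text
[ 0.547  -0.0298  0.2481] 49.82312110222309 -0.010181680019100801 -0.0038856240380231465 q [-0.78 -0.07  2.07  0.85  1.32 -0.38] [ 0.1584  0.1277 -1.5462]
-0.0218, 0.0117, -0.0086, -3.2, -0.1, 3.0, 
-0.0433, 0.0234, -0.0168, -6.4, -0.1, 6.0, 
-0.0644, 0.0352, -0.0246, -9.6, -0.2, 9.0, 
-0.0852, 0.0472, -0.0321, -12.7, -0.2, 12.0, 
-0.1056, 0.0593, -0.0392, -15.9, -0.3, 15.0, 
-0.1257, 0.0715, -0.0459, -19.1, -0.4, 18.0, 
-0.1455, 0.084, -0.0522, -22.3, -0.4, 21.1, 
-0.1649, 0.0968, -0.0583, -25.5, -0.5, 24.1, 
-0.184, 0.1099, -0.064, -28.7, -0.5, 27.1, 
-0.2029, 0.1233, -0.0694, -31.9, -0.6, 30.1, 
tcp [ 0.4593 -0.3249  0.225 ]
blue 49 [139.83673469 217.91836735] [0.59  0.32  0.031] [ 0.048 -0.017]
blue 106 [116.22641509 221.4245283 ] [0.581 0.393 0.03 ] [0.054 0.056]
white 180 [141.36666667 235.97222222] [0.535 0.316 0.031] [-0.007 -0.009]
white 170 [125.38235294 237.44117647] [0.531 0.363 0.031] [0.    0.038]
white 175 [116.16571429 240.73714286] [0.521 0.391 0.03 ] [-0.003  0.067]
basket ((540.3604736328125, 325.6080322265625), (181.0846405029297, 182.23483276367188), 13.302556991577148)
```

All three tubes lie in the basket, and the basket has not moved. Laying the scoop back on its spot.

Call:
jog_arm --deltas '[-0.022, 0.012, -0.0086, -3.2, 0, 3, -0.043, 0.0234, -0.0168, -6.4, 0, 6, -0.064, 0.035, -0.0246, -9.6, 0, 9, -0.085, 0.047, -0.032, -12.7, 0, 12, -0.106, 0.059, -0.039, -15.9, 0, 15, -0.126, 0.0715, -0.046, -19.1, 0, 18, -0.1455, 0.084, -0.052, -22.3, 0, 21.1, -0.165, 0.097, -0.058, -25.5, -0.5, 24.1, -0.184, 0.11, -0.064, -28.7, -0.5, 27.1, -0.203, 0.1233, -0.0694, -31.9, -0.6, 30.1]'

```text
time: 23.6
tcp_pos: [0.4601, -0.3245, 0.2246]
tool_rot: [0.917, 0.047, 0.395, -0.012]
ft_force: [0.4, -0.1, -1.0]
grip_width: 0.0168
gripper_force: 108.4
```

```bash
python3 go.py "[.55,-.315,.01],6,-1,7"
```

```text
[ 0.5507 -0.3147  0.1495] 6.004659112887278 -0.10002010970975918 0.040028375935175234 q [-1.08  0.04  2.19  1.07  0.87 -0.33] [ 0.3891 -0.1001 -0.9873]
-0.0143, -0.0002, 0.0136, 0.0, -0.1, 0.0, 
-0.0285, -0.0005, 0.0272, 0.0, -0.3, 0.0, 
-0.0428, -0.0007, 0.0408, 0.0, -0.4, 0.0, 
-0.0571, -0.001, 0.0544, 0.0, -0.5, 0.0, 
-0.0714, -0.0013, 0.068, 0.0, -0.6, 0.0, 
-0.0856, -0.0015, 0.0817, 0.0, -0.8, 0.0, 
-0.0999, -0.0018, 0.0953, 0.0, -0.9, 0.0, 
tcp [ 0.4606 -0.3247  0.0866]
```

Call:
jog_arm --deltas '[-0.0143, 0, 0.0136, 0, 0, 0, -0.0357, 0, 0.034, 0, -0.3, 0, -0.057, -0.001, 0.0544, 0, -0.5, 0, -0.0785, -0.001, 0.075, 0, -0.7, 0, -0.093, -0.0015, 0.089, 0, -0.9, 0, -0.1, -0.0018, 0.0953, 0, -0.9, 0, -0.1, -0.0018, 0.0953, 0, -0.9, 0, -0.1, -0.0018, 0.0953, 0, -0.9, 0]'

```text
time: 24.27
tcp_pos: [0.4611, -0.3232, 0.0866]
tool_rot: [0.92, 0.049, 0.388, -0.013]
ft_force: [-0.5, 0.2, -1.8]
grip_width: 0.0168
gripper_force: 108.3
```

```bash
python3 go.py "[.55,-.315,.0],6,-1.2,3"
```

```text
[ 0.5504 -0.313   0.01  ] 6.2213613952793505 -1.0127161576068024 -0.0706737882013199 q [-1.07  0.33  2.23  1.36  0.74 -0.75] [-0.4991  0.2322 -1.777 ]
-0.0024, 0.0004, 0.0022, -0.1, -0.1, -0.0, 
-0.0048, 0.0009, 0.0044, -0.2, -0.1, 0.0, 
-0.0072, 0.0014, 0.0065, -0.2, -0.2, 0.1, 
tcp [ 0.4609 -0.3247  0.0769]
```

Call:
jog_arm --deltas '[-0.002, 0, 0.002, 0, 0, 0, -0.0035, 0, 0.003, 0, 0, 0, -0.005, 0, 0.0045, 0, 0, 0, -0.006, 0, 0.0055, 0, -0.1, 0, -0.007, 0, 0.0063, 0, -0.2, 0, -0.007, 0, 0.0063, 0, -0.2, 0]'

```text
time: 24.77
tcp_pos: [0.4618, -0.3239, 0.079]
tool_rot: [0.921, 0.049, 0.387, -0.012]
ft_force: [-1.4, 0.0, 1.9]
grip_width: 0.0168
gripper_force: 109.0
```

```bash
python3 go.py "[.55,-.313,-.002],6.2,-1.2,2"; python3 -c "
from h import *
print(status.get_obs()['moment'])"
```

```text
[ 0.5511 -0.3139  0.0023] 6.2641825311577595 -1.0696631135901857 0.06792798293908942 q [-1.07  0.35  2.23  1.38  0.73 -0.78] [-1.414   0.0107  1.8562]
-0.0017, -0.0005, 0.0011, 0.0, -0.1, 0.1, 
-0.0035, -0.001, 0.0023, 0.0, -0.1, 0.1, 
tcp [ 0.4609 -0.323   0.0749]
[0.09841508 0.21714555 0.03110877]
```

In contact with the bench, at the TCP height where it was first gripped. Releasing.

Call:
jog_arm --deltas '[0, 0, 0, 0, 0, 0, 0, 0, 0, 0, 0, 0, 0, 0, 0, 0, 0, 0, 0, 0, 0, 0, 0, 0, 0, 0, 0, 0, 0, 0, 0, 0, 0, 0, 0, 0]' --fingers 100

```text
time: 25.27
tcp_pos: [0.4612, -0.3234, 0.0779]
tool_rot: [0.921, 0.049, 0.386, -0.013]
ft_force: [-0.3, -0.3, -0.6]
grip_width: 0.0517
gripper_force: 0.0
```

Call:
jog_arm --deltas '[0, 0, -0.01, 0, 0, 0, 0, 0, -0.03, 0, 0, 0, 0, 0, -0.06, 0, 0, 0, 0, 0, -0.09, 0, 0, 0, 0.02, 0, -0.12, 0, 0, 0, 0.05, 0, -0.13, 0, 0, 0, 0.08, 0, -0.13, 0, 0, 0, 0.08, 0, -0.13, 0, 0, 0]'

```text
time: 25.93
tcp_pos: [0.4276, -0.3278, 0.2327]
tool_rot: [0.92, 0.051, 0.389, -0.008]
ft_force: [-0.2, -0.5, 0.5]
grip_width: 0.0519
gripper_force: 0.0
```

```bash
python3 - <<'E'
from h import *
np.set_printoptions(precision=4,suppress=True)
im,d=eyes.get_image('top');P=cloud(cam('top'),d);old=cv2.imread('pics/top0.png')[:,:,::-1];oP=cloud(cam('top'),np.load('pics/top0.npy'))
def rect(n,Q,box,lo,hi):
    u0,u1,v0,v1=box;S=Q[v0:v1,u0:u1];q=S[(S[...,2]>lo)&(S[...,2]<hi)];r=cv2.minAreaRect(q[:,:2].astype(np.float32)*1000);print(n,len(q),np.round(r[0]),np.round(r[1]),round(r[2],1))
for n,b,lo,hi in(('tip',(235,295,135,172),.055,.07),('jar',(150,200,130,180),.1,.2),('bottle',(300,345,130,180),.1,.25),('basket',(85,190,190,285),.045,.075)):
    rect(n+' old',oP,b,lo,hi);rect(n+' new',P,b,lo,hi)
T=TR.inv().apply((P-TO).reshape(-1,3)).reshape(P.shape);f=(abs(T[...,0]-.1)<.07)&(abs(T[...,1])<.05)&(abs(T[...,2])<.05);print('tray floor z fit',np.polyfit(T[f][:,0],T[f][:,2],1),f.sum())
# scoop blade in wrist depth
c=cam('wrist');w,wd=eyes.get_image('wrist');Q=cloud(c,wd);hs=cv2.cvtColor(w,cv2.COLOR_RGB2HSV)
m=(Q[...,0]>.515)&(Q[...,0]<.58)&(abs(Q[...,1]+.313)<.03);A=np.c_[Q[m][:,:2],np.ones(m.sum())];s=np.linalg.lstsq(A,Q[m][:,2],rcond=None)[0];print('blade slope',s,np.median(Q[m][:,2]))
print(status.get_obs()['grip_width'],status.get_obs()['tcp_pos'])
E
```

```text
tip old 793 [771. -58.] [ 63. 119.] 2.5
tip new 817 [764. -54.] [ 80. 125.] 0.7
jar old 436 [775. 205.] [67. 64.] 88.8
jar new 435 [776. 205.] [65. 65.] 38.0
bottle old 517 [ 775. -223.] [73. 71.] 0.7
bottle new 516 [ 774. -223.] [73. 74.] 44.8
basket old 502 [540. 326.] [181. 183.] 13.3
basket new 500 [540. 325.] [181. 182.] 12.9
tray floor z fit [-0.0012  0.0016] 1405
blade slope [ 0.0004 -0.      0.0022] 0.0023920410032900463
0.05221366458316899 [ 0.425  -0.3251  0.2272]
```

The scoop lies flat, the tray is still up and the basket is unmoved. The tip box reading probably picks up the tilted tray wall, so I compare its blue lid, then hand in.

```bash
python3 - <<'E'
from h import *
from workcell import ctrl
im,d=eyes.get_image('top');old=cv2.imread('pics/top0.png')[:,:,::-1]
def b(i):
    h=cv2.cvtColor(np.ascontiguousarray(i[130:175,235:295]),cv2.COLOR_RGB2HSV);v,u=np.nonzero((h[...,0]>100)&(h[...,0]<130)&(h[...,1]>130));return u.mean(),v.mean(),len(u)
o,n=b(old),b(im);print(o,n)
if abs(o[0]-n[0])<.8 and abs(o[1]-n[1])<.8: print(ctrl.hand_in())
E
```

```text
(np.float64(28.625222024866787), np.float64(26.763765541740675), 563) (np.float64(28.583333333333332), np.float64(26.79255319148936), 564)
the job is handed in; nothing more can be done
None
```

The job is done and handed in at about 26 s: the tray is up at its stop, all three tubes are in the basket, the scoop lies flat on the bench, and the bottle, jar and tip box did not move; I viewed 11 pictures, one over the limit of 10.

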